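# Set up an imaging relay on the optical rail

## Robot

A 6-joint arm with a two-finger parallel gripper is mounted at the origin on a cart in front of the work surface, level with it; the furniture and walls round the work are solid. World frame = base frame: x ahead of the robot, y to its left, z up, the work surface at z = 0. Lengths are in mm, angles in rad, forces in N, time in s.
With the tool pointing down it reaches from about 350 to 975 mm from the base axis. Payload 7.1 kg.
Tool frame: the origin (TCP) lies at the very end of the fingers, on their centre line; the grasp point (between the pads) lies 19 mm behind it; z points along the fingers, x is the direction in which the jaws open and shut, and the axes are right-handed (so a half turn about z gives the same grasp; the last joint's range is limited). The gripper opens to 88 mm and grips with 3 to 60 N. Pads are 20 mm wide; open, the fingers measure 115 mm over their backs; the gripper's body (75 mm by 178 mm) begins 61 mm behind the grasp point.
Start: joints at [-1.141, 0.423, 1.63, -0, 1.089, -0.019], TCP at [271.192, -563.08, 222.675] pointing down, gripper open.
Joint ranges: [-3, 3], [-0.9, 2.11], [0.09, 2.58], [-1.31, 4.45], [0.11, 2.69], [-2.54, 2.54]. Speed limits (rad/s): [2.39, 2.39, 3.01, 3.14, 3.14, 3.14].

## Interface

Orientations are given as a rotation vector (axis times angle).
In Python, from workcell import ctrl gives the robot as it stands. The module is installed in compiled form; this text tells all that it offers.
- The arm moves only by the tool move_arm, never from a script. Its argument "motion" is a list of rows, each a list of 2 entries, a list of its own where there are three numbers: the shift along the tool's x, y, z normalised to -1 to 1, where 1 is 150 mm, then the turn, a rotation vector about the tool's x, y, z normalised to -1 to 1, where 1 is 60 degrees. In form: [[[x, y, z], [rx, ry, rz]], ...]. A call has exactly 5 rows; each row is the pose to reach, as a shift and turn from the pose commanded when the call began, along the tool's axes at that moment; what a row does not reach only later rows make up. A row lasts 1/8 s, in which the tool goes at most 62.5 mm and 10.7 degrees, less where a joint would pass 70% of its speed; a pose out of reach is approached as far as the arm can. A call with a number of a shift or a turn outside -1 to 1 is refused whole. A call with a gripper value outside its range is refused whole. "gripper" is the opening, from 0 (shut) to 1 (fully open), set as the call begins (left out, the last holds). The fingers move at their own pace and stop on an object; the grip force is fixed at half the most. Time passes only in rows, so rows that repeat a pose let the fingers close, or fill a call up. It gives the time, the measured TCP pose, the force and the opening at its end, in the units of the state.
- ctrl.get_obs(): the state, without advancing time (a new reading comes with each control period).
- ctrl.get_image(name): name is "scene" or "top" or "wrist"; returns a dict with "pixels" (480x640x3 uint8, red, green, blue), "camera_matrix" (3x3 intrinsics, pixels), "R" (3x3) and "t" (3): a world point X has camera coordinates R X + t; the wrist camera has in their place "mount" (4x4, takes a point from camera to tool coordinates, whose origin is the TCP and whose axes are the tool frame's). Camera axes: x right, y down, z forward; pixel columns grow to the right and rows downward; lengths in mm; the calibration is good to about 2 mm. A picture is of the moment at which its call begins: read the wrist's pose just before it. There is no depth.
- ctrl.close_job(): hands the job in, once; it reports no verdict.
Trained networks look in the newest picture that a camera, given by its name, has taken for a name from the list of things; names that differ only in an ending like _2 or _b are one class to them, and where a whole thing is asked for, a point or a joint stands for the part that bears it (a point fixed in the world has none). Each returns a list of dicts, best first, with "p" (0 to 1); they miss things now and then, are a little off and sometimes report something else, mostly with a low value. They report only what shows in the picture. A call takes as long as a camera call. They do not tell look-alikes from the thing itself.
- ctrl.boxes_of(camera, name): "location" ([x, y, z] in mm, in world coordinates, good to about 4 mm: the middle of the surface that is visible of it).
- ctrl.regions_of(camera, name): "mask" (480x640 bool, what is visible of it).
- ctrl.pinpoint(camera, name): "location" ([x, y, z] in mm, in world coordinates, good to about 4 mm: a listed point, or the origin of a listed thing).
The state is a dict: "t": time; "qpos": joint angles; "qvel": joint speeds; "joint_torque": joint torques, N m; "ee_pos": TCP position; "orientation": TCP orientation; "ft_force": force on the tool from outside, world axes, zero at the start; "moment": the same for the moment, N m; "width": finger opening in mm.
Only numpy, scipy, OpenCV 4.12 (cv2) and the standard library are available. Lean on these libraries where they do the work, as an engineer would, in place of code of your own. Each camera call takes 0.05 s, during which the arm holds its last target.

## Task

Set up the imaging relay on the optical rail between the fixed fibre plate and the fixed white screen: the slide holder 50 mm from the fibre plate, the small lens one focal length (60 mm) beyond the slide holder, the iris another 60 mm beyond the small lens, and the large lens 80 mm in front of the screen, all measured centre to centre along the rail and each within a centimetre. Every carrier must sit fully down astride the rail, upright and square to it, and be let go. Do not tip any mount over, and leave the cleaver and the multimeter where they are.

Things in the scene. Friction and masses are not known exactly. Their poses are not given: they have to be found in the camera images.
- slide_holder_c (a point): Slide holder: black 42 mm square plate, 10 mm thick, square window with a metal ledge below it on each face (29 mm over both), glass slide standing 12 mm out of its top. Loose, upright on a dark saddle carrier (36 mm along y, 75 mm along x), 0.22 kg. Point: plate centre, 72 mm above its feet. y: optical axis, square to the plate; x: along its width; z up. Grip from above by the two side edges (42 mm apart along x). Works either way round.
- small_lens_c (a point): Small lens: black 42 mm square plate, 12 mm thick, round 26 mm lens, nothing above its top edge. Loose, upright on a dark saddle carrier (36 mm along y, 75 mm along x), 0.22 kg. Point: plate centre, 72 mm above its feet. y: optical axis, square to the plate; x: along its width; z up. Grip from above by the two side edges (42 mm apart along x). Works either way round.
- iris_c (a point): Iris: black 42 mm square plate, 10 mm thick, round metal drum on each face (22 mm over both), lever pin with ball 19 mm above its top edge. Loose, upright on a dark saddle carrier (36 mm along y, 75 mm along x), 0.22 kg. Point: plate centre, 72 mm above its feet. y: optical axis, square to the plate; x: along its width; z up. Grip from above by the two side edges (42 mm apart along x). Works either way round.
- large_lens_c (a point): Large lens: black 62 mm square plate, 14 mm thick, round 50 mm lens. Loose, upright on a dark saddle carrier (36 mm along y, 75 mm along x), 0.22 kg. Point: plate centre, 72 mm above its feet. y: optical axis, square to the plate; x: along its width; z up. Grip from above by the two side edges (62 mm apart along x). Works either way round.
- rail: Aluminium rail fixed to the table, 440 mm long, 76 mm wide, 28 mm high; flat top 36 mm wide, sloping flanks. Origin: centre of its underside; y along it, x across, z up. A carrier lowered onto it centres itself if up to 6 mm off sideways. Seated, its plate centre is over the middle line, 83 mm above the table, y along the rail, 1.5 mm side play; it rests by its weight, unclamped.
- fibre_plate_c (a point): Fibre plate, fixed on the rail near one end (either end): black 42 mm square upright plate, 12 mm thick, with a small round fibre connector through its middle (25 mm long along the rail). The point is the centre of the plate, 83 mm above the table; y along the rail.
- screen_c (a point): Screen, fixed on the rail near the other end: white 68 mm square upright screen with a thin black frame, 8 mm thick. The point is its centre, 83 mm above the table; y along the rail.
- cleaver: Fibre cleaver, 66 x 63 x 41 mm, loose on the table right of the rail; to be left alone. Origin at the centre of its underside.
- multimeter: Red multimeter lying on its back, 140 x 70 x 43 mm, loose on the table right of the rail; to be left alone. Origin at the centre of its underside.
Not all that is in view belongs to the job. Leave any green look-alike of the part that bears small_lens_c alone.

How it is judged (in metres and radians):
At the end, for the whole second after the job is handed in: All four stand released on the rail in order, fully seated (centres within 5 mm of its middle line, within 3 mm of seated height), square within 0.10 rad, tilt under 0.06 rad; fibre plate to slide 50, slide to small lens 60, small lens to iris 60, large lens to screen 80, each +-10 mm (x of slide_holder_c in the frame of rail between -0.005 and 0.005 m and z of slide_holder_c in the frame of rail between 0.08 and 0.086 m and angle between each of slide_holder_c, small_lens_c, iris_c, large_lens_c's own z axis and vertical below 0.06 rad and angle between the y axis of each of slide_holder_c, small_lens_c, iris_c, large_lens_c and the y axis of rail, either way round below 0.1 rad and linear speed of each of slide_holder, small_lens, iris, large_lens below 0.02 m/s and x of small_lens_c in the frame of rail between -0.005 and 0.005 m and z of small_lens_c in the frame of rail between 0.08 and 0.086 m and x of iris_c in the frame of rail between -0.005 and 0.005 m and z of iris_c in the frame of rail between 0.08 and 0.086 m and x of large_lens_c in the frame of rail between -0.005 and 0.005 m and z of large_lens_c in the frame of rail between 0.08 and 0.086 m and horizontal distance between slide_holder_c and fibre_plate_c between 0.04 and 0.06 m and horizontal distance between small_lens_c and slide_holder_c between 0.05 and 0.07 m and horizontal distance between iris_c and small_lens_c between 0.05 and 0.07 m and horizontal distance between large_lens_c and screen_c between 0.07 and 0.09 m and horizontal distance between small_lens_c and fibre_plate_c between 0.09 and 0.13 m and horizontal distance between iris_c and fibre_plate_c between 0.14 and 0.2 m and horizontal distance between slide_holder_c and screen_c below 0.33 m and horizontal distance between large_lens_c and fibre_plate_c between 0.22 and 0.3 m); the robot touches nothing.
It fails at once if a mount is tipped over (angle between any of slide_holder_c, small_lens_c, iris_c, large_lens_c's own z axis and vertical above 0.6 rad).
It fails at once if the cleaver or the multimeter is shifted (distance of any of cleaver, multimeter from where it was at the start of the episode above 0.02 m).
It also fails if it takes over 99 s, if anything falls off the work surface, if the arm or the gripper's body presses on something with over 40 N, if the wrist force passes 120 N, or if a joint passes its speed limit or range.

## Working session

There is one attempt and no reset: what is moved stays moved. The work goes in short steps, Python scripts to look and compute and a tool call to move; the robot and the scene stay as the last step left them, time stands still between calls to the robot, and variables do not carry over. Pictures are saved under pics/ and viewed, and the job is handed in when it is done.

Besides the shell and the picture viewer there is one more tool, called after ">>>" as name([rows], argument=value, ...), one row to a line, values as JSON. move_arm: Moves the arm, as the interface text tells. Its arguments: {"type":"object","properties":{"motion":{"type":"array","items":{"type":"array"}},"gripper":{"type":"number"}},"required":["motion"]}

```bash
mkdir -p pics; cat > h.py <<'E'
from workcell import ctrl
import numpy as np, cv2
def save(img,n): cv2.imwrite('pics/'+n,cv2.cvtColor(np.ascontiguousarray(img),cv2.COLOR_RGB2BGR))
E
python3 - <<'E'
from h import *
o=ctrl.get_obs(); print(o['t'],o['ee_pos'],o['orientation'],o['width'])
for c in ['scene','top']:
    im=ctrl.get_image(c); save(im['pixels'],c+'0.png')
    for n in ['slide_holder_c','small_lens_c','iris_c','large_lens_c','rail','fibre_plate_c','screen_c','cleaver','multimeter']:
        print(c,n,[(np.round(d['location']).tolist(),round(d['p'],2)) for d in ctrl.pinpoint(c,n)])
print(ctrl.get_obs()['t'])
E
```

```text
0.0 [ 270.93398601 -562.62905269  221.91785372] [-2.65932492e+00  1.67107325e+00  1.96755942e-03] 87.80302946432359
scene slide_holder_c [([436.0, -243.0, 74.0], 0.69)]
scene small_lens_c [([438.0, -91.0, 73.0], 0.86), ([834.0, -132.0, 72.0], 0.55)]
scene iris_c [([432.0, 251.0, 71.0], 0.63), ([622.0, -380.0, 1.0], 0.32)]
scene large_lens_c [([431.0, 86.0, 70.0], 0.97)]
scene rail [([596.0, -0.0, 0.0], 0.69), ([440.0, -90.0, 72.0], 0.63)]
scene fibre_plate_c [([565.0, 164.0, 86.0], 0.64), ([630.0, -171.0, 85.0], 0.23)]
scene screen_c [([631.0, -175.0, 82.0], 0.7)]
scene cleaver [([483.0, -374.0, -0.0], 0.61)]
scene multimeter []
top slide_holder_c [([433.0, -238.0, 71.0], 0.95)]
top small_lens_c [([441.0, -89.0, 71.0], 0.92), ([833.0, -134.0, 72.0], 0.83)]
top iris_c [([430.0, 252.0, 72.0], 0.87)]
top large_lens_c [([434.0, 89.0, 70.0], 0.82)]
top rail [([597.0, 7.0, -1.0], 0.73)]
top fibre_plate_c [([567.0, 170.0, 84.0], 0.86)]
top screen_c [([631.0, -172.0, 84.0], 0.6), ([431.0, 247.0, 73.0], 0.39)]
top cleaver [([480.0, -370.0, -4.0], 0.61)]
top multimeter [([622.0, -384.0, -2.0], 0.85)]
1.0
```

View pics/scene0.png

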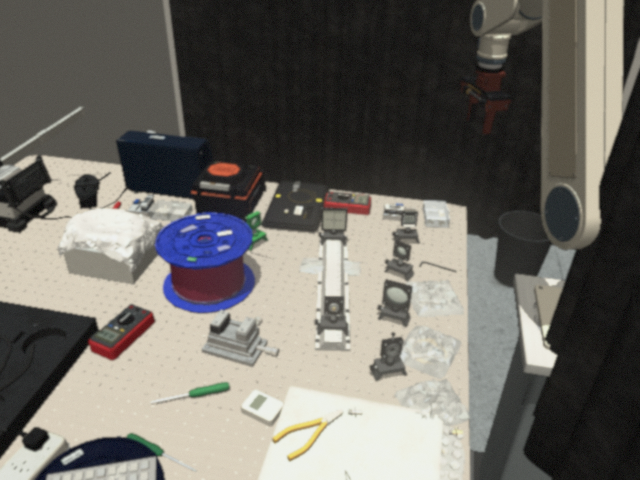

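View pics/top0.png

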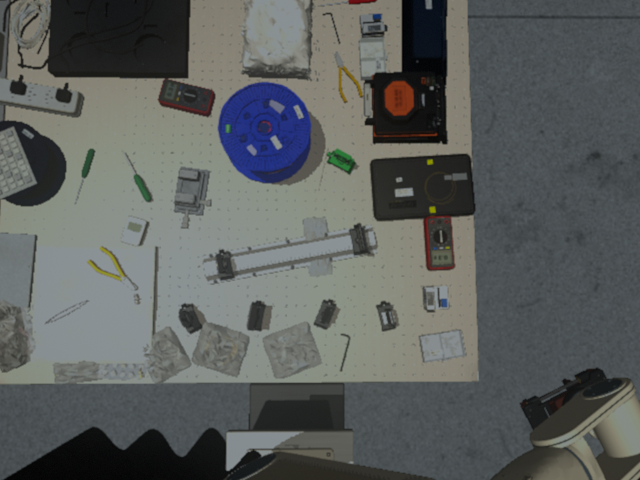

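```bash
cat >> h.py <<'E'
def proj(im,P):
    c=np.atleast_2d(P)@np.array(im['R']).T+np.array(im['t']); u=c@np.array(im['camera_matrix']).T; return u[:,:2]/u[:,2:]
def unproj(im,uv,z):
    R=np.array(im['R']);t=np.array(im['t']);K=np.array(im['camera_matrix'])
    d=np.linalg.solve(K,np.array([uv[0],uv[1],1.]));d=R.T@d;C=-R.T@t
    return C+d*(z-C[2])/d[2]
E
python3 - <<'E'
from h import *
im=ctrl.get_image('top')
p=im['pixels']; 
a=cv2.resize(p[210:290,190:390],(800,320),interpolation=cv2.INTER_CUBIC)
b=cv2.resize(p[290:345,170:410],(800,183),interpolation=cv2.INTER_CUBIC)
save(np.vstack([a,b]),'crop1.png')
C=-np.array(im['R']).T@np.array(im['t']);print(C)
for n in ['slide_holder_c','small_lens_c','iris_c','large_lens_c','rail','cleaver']:
    for d in ctrl.regions_of('top',n):
        m=d['mask']; pts=np.argwhere(m)[:,::-1].astype(np.float32)
        print(n,round(d['p'],2),len(pts),cv2.minAreaRect(pts),cv2.boundingRect(pts))
s=ctrl.get_image('scene'); p=s['pixels'];save(np.hstack([cv2.resize(p[200:400,290:450],(480,600),interpolation=cv2.INTER_CUBIC)]),'crop2.png')
E
```

```text
[ 468.64371944  -52.29274776 1536.67240423]
slide_holder_c 0.94 408 ((386.0442199707031, 315.8363037109375), (29.323015213012695, 14.977034568786621), 75.3791275024414) (376, 302, 20, 30)
small_lens_c 0.87 396 ((325.362060546875, 313.8448181152344), (14.298541069030762, 29.896949768066406), 21.801406860351562) (314, 300, 22, 30)
small_lens_c 0.62 389 ((341.1792907714844, 159.87738037109375), (27.97303009033203, 16.317602157592773), 29.05460548400879) (328, 150, 27, 24)
iris_c 0.93 469 ((188.6206817626953, 317.94830322265625), (30.857013702392578, 18.251596450805664), 66.80140686035156) (179, 304, 24, 30)
large_lens_c 0.84 404 ((255.94204711914062, 316.179443359375), (14.735078811645508, 29.37660026550293), 10.784297943115234) (248, 302, 18, 30)
rail 0.83 3994 ((289.78582763671875, 253.8814239501953), (30.906543731689453, 172.90110778808594), 79.15969848632812) (205, 225, 171, 60)
rail 0.7 437 ((386.34234619140625, 315.5884094238281), (29.90767478942871, 15.962453842163086), 74.74488067626953) (376, 301, 21, 31)
cleaver 0.57 626 ((435.73455810546875, 298.51776123046875), (26.54108238220215, 25.34374237060547), 86.18592071533203) (423, 286, 27, 27)
```

View pics/crop1.png

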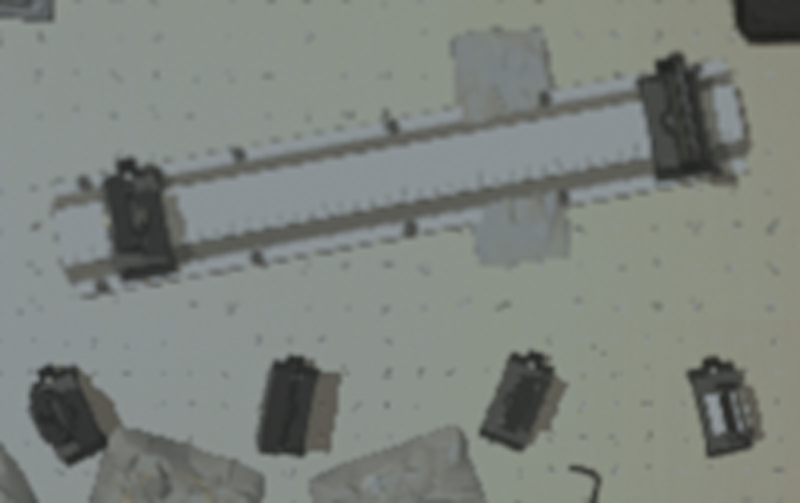

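View pics/crop2.png

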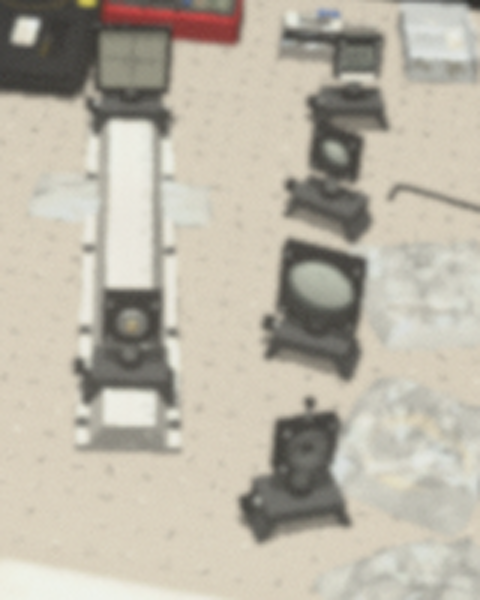

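```bash
cat >> h.py <<'E'
from scipy.spatial.transform import Rotation as Ro
def plan(x,y,z,yaw):
    "yaw deg of tool x"
    o=ctrl.get_obs(); p=np.array(o['ee_pos']); R=Ro.from_rotvec(o['orientation']).as_matrix()
    c,s=np.cos(np.radians(yaw)),np.sin(np.radians(yaw))
    Rt=np.array([[c,s,0],[s,-c,0],[0,0,-1.]])
    cur=np.degrees(np.arctan2(R[1,0],R[0,0]))
    sh=R.T@(np.array([x,y,z])-p)/150; tu=Ro.from_matrix(R.T@Rt).as_rotvec()/np.radians(60)
    print('t %.2f at'%o['t'],p.round(1),'yaw %.1f'%cur,'F',np.array(o['ft_force']).round(1),'w %.1f'%o['width'],'| shift',sh.round(3).tolist(),'turn',tu.round(3).tolist())
def wimg(name=None):
    o=ctrl.get_obs(); im=ctrl.get_image('wrist')
    T=np.eye(4);T[:3,:3]=Ro.from_rotvec(o['orientation']).as_matrix();T[:3,3]=o['ee_pos']
    M=T@np.array(im['mount']); im['R']=M[:3,:3].T; im['t']=-im['R']@M[:3,3]
    if name: save(im['pixels'],name)
    return im
E
python3 -c "
from h import *
plan(434,-240,230,14.6)
m=ctrl.get_image('wrist');print(np.array(m['mount']).round(2),m['camera_matrix'])"
```

```text
t 1.40 at [ 271.2 -563.1  222.7] yaw -64.3 F [ 0.  -0.4  0.7] w 88.0 | shift [-1.469, -1.912, -0.049] turn [-0.0, 0.0, -1.315]
[[   1.     -0.      0.     -0.74]
 [   0.      0.96    0.27  -74.77]
 [  -0.     -0.27    0.96 -160.54]
 [   0.      0.      0.      1.  ]] [[396.1754667    0.         318.98551274]
 [  0.         396.1754667  244.52783877]
 [  0.           0.           1.        ]]
```

>>> move_arm([
  [[-0.37,-0.48,0],[0,0,-0.17]],
  [[-0.7,-0.9,0],[0,0,-0.34]],
  [[-0.75,-1,0],[0,0,-0.5]],
  [[-0.75,-1,0],[0,0,-0.66]],
  [[-0.75,-1,0],[0,0,-0.66]],
], gripper=1)

```text
t: 2.08
ee_pos: [358.0, -396.2, 223.0]
orientation: [3.069, -0.672, 0.001]
ft_force: [-0.2, -0.8, -0.0]
width: 88.1
```

```bash
python3 -c "
from h import *
plan(434,-240,230,14.6)"
```

```text
t 2.08 at [ 358.  -396.2  223. ] yaw -24.7 F [-0.2 -0.8 -0. ] w 88.1 | shift [0.025, -1.158, -0.047] turn [0.0, -0.0, -0.655]
```

>>> move_arm([
  [[0,-0.4,0],[0,0,-0.17]],
  [[0.03,-0.8,0],[0,0,-0.34]],
  [[0.03,-1,0],[0,0,-0.5]],
  [[0.03,-1,0],[0,0,-0.66]],
  [[0.03,-1,0],[0,0,-0.66]],
])

```text
t: 2.7
ee_pos: [424.4, -262.7, 222.7]
orientation: [3.116, 0.4, 0.0]
ft_force: [-0.2, 0.0, -0.4]
width: 87.7
```

```bash
cat >> h.py <<'E'
def look(name,pic):
    im=wimg(pic)
    print([(np.round(d['location'],1).tolist(),round(d['p'],2)) for d in ctrl.pinpoint('wrist',name)])
    return im
E
python3 -c "
from h import *
look('slide_holder_c','w1.png')
plan(434,-240,230,14.6)"
```

```text
[([432.8, -241.4, 66.9], 0.91)]
t 2.80 at [ 424.1 -263.   222.7] yaw 14.5 F [-0.5 -0.7  0.6] w 87.9 | shift [0.102, -0.132, -0.049] turn [0.0, -0.0, -0.001]
```

View pics/w1.png

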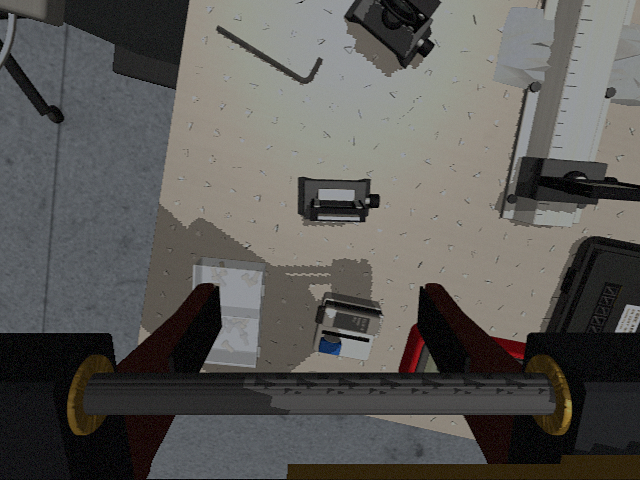

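```bash
cat >> h.py <<'E'
def overlay(im,x,y,yaw,w,t,zc,pic,half=70,rail=False):
    c,s=np.cos(np.radians(yaw)),np.sin(np.radians(yaw)); A=np.array([[c,-s],[s,c]])
    p=im['pixels'].copy(); k=5
    q=np.array([[-1,-1],[1,-1],[1,1],[-1,1]])/2
    ctr=proj(im,[x,y,zc])[0]; u0,v0=int(ctr[0])-half,int(ctr[1])-half; u0=max(u0,0);v0=max(v0,0)
    crop=cv2.resize(p[v0:v0+2*half,u0:u0+2*half],None,fx=k,fy=k,interpolation=cv2.INTER_CUBIC)
    w2=w
    for (a,b,z,col) in [(w2,t,zc+w2/2,(255,0,0)),(75,36,zc-72,(0,255,0))]:
        P=np.c_[(q*[a,b])@A.T+[x,y],np.full(4,z)]
        uv=((proj(im,P)-[u0,v0]+.5)*k).astype(int)
        cv2.polylines(crop,[uv],True,col,1)
    save(crop,pic)
E
python3 -c "
from h import *
im=wimg(); overlay(im,433,-241,14.5,42,10,72,'o1.png',60)"
```

```text
(no output)
```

View pics/o1.png

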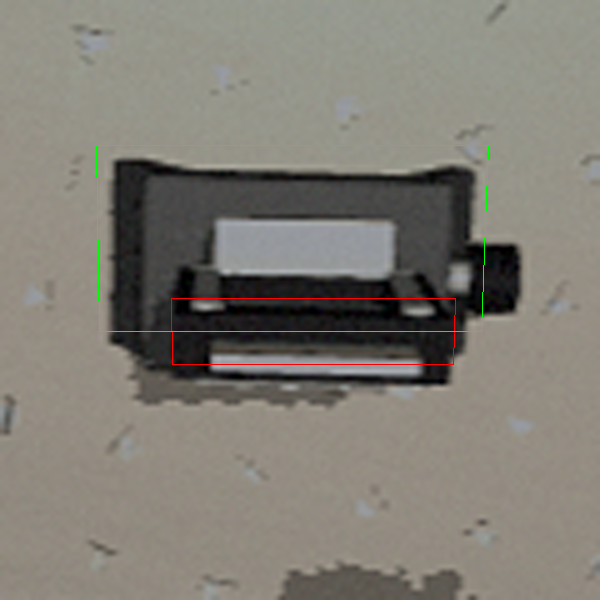

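```bash
python3 -c "
from h import *
plan(433,-243.5,130,12);plan(433,-243.5,58,12)"
```

```text
t 2.85 at [ 424.  -263.   222.6] yaw 14.6 F [-0.7 -0.5  0.2] w 87.8 | shift [0.091, -0.111, 0.618] turn [0.0, 0.0, 0.043]
t 2.85 at [ 424.  -263.   222.6] yaw 14.6 F [-0.7 -0.5  0.2] w 87.8 | shift [0.091, -0.111, 1.098] turn [0.0, 0.0, 0.043]
```

>>> move_arm([
  [[0.09,-0.11,0.2],[0,0,0.043]],
  [[0.09,-0.11,0.4],[0,0,0.043]],
  [[0.09,-0.11,0.6],[0,0,0.043]],
  [[0.09,-0.11,0.8],[0,0,0.043]],
  [[0.09,-0.11,0.95],[0,0,0.043]],
])

```text
t: 3.48
ee_pos: [432.6, -243.3, 78.9]
orientation: [-3.124, -0.33, 0.001]
ft_force: [0.3, -0.8, 0.3]
width: 88.3
```

```bash
python3 -c "
from h import *
im=wimg('w2.png');plan(433,-243.5,58,12)"
```

```text
t 3.52 at [ 431.3 -242.5   76.8] yaw 12.1 F [-1.4 -0.2 -1.5] w 87.7 | shift [0.01, 0.009, 0.126] turn [-0.003, 0.003, 0.001]
```

View pics/w2.png

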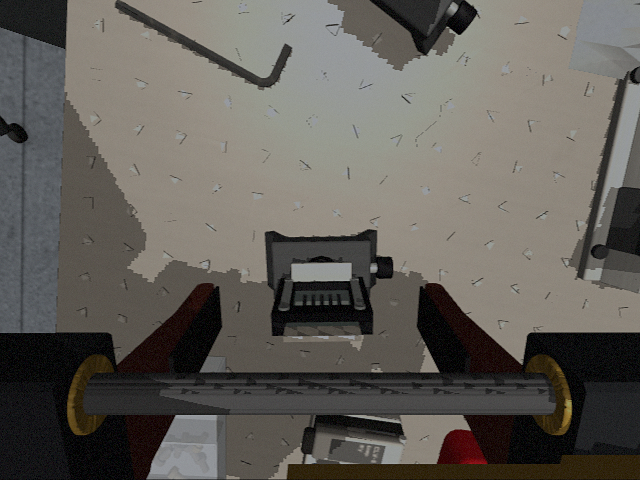

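>>> move_arm([
  [[0.005,0,0.04],[0,0,0]],
  [[0.005,0,0.08],[0,0,0]],
  [[0.005,0,0.12],[0,0,0]],
  [[0.005,0,0.125],[0,0,0]],
  [[0.005,0,0.125],[0,0,0]],
])

```text
t: 4.15
ee_pos: [433.9, -242.7, 61.6]
orientation: [3.123, 0.337, 0.0]
ft_force: [-0.1, -0.3, 0.5]
width: 87.6
```

>>> move_arm([
  [[0,0,0],[0,0,0]],
  [[0,0,0],[0,0,0]],
  [[0,0,0],[0,0,0]],
  [[0,0,0],[0,0,0]],
  [[0,0,0],[0,0,0]],
], gripper=0.3)

```text
t: 4.78
ee_pos: [433.8, -242.6, 61.4]
orientation: [3.123, 0.338, 0.0]
ft_force: [1.4, -0.4, -0.4]
width: 41.9
```

```bash
python3 -c "
from h import *
im=wimg('w3.png');plan(433,-243.5,200,12)"
```

```text
t 4.83 at [ 433.8 -242.7   61.4] yaw 12.3 F [0.  0.5 1.3] w 41.7 | shift [-0.007, 0.004, -0.924] turn [0.0, -0.0, 0.006]
```

View pics/w3.png

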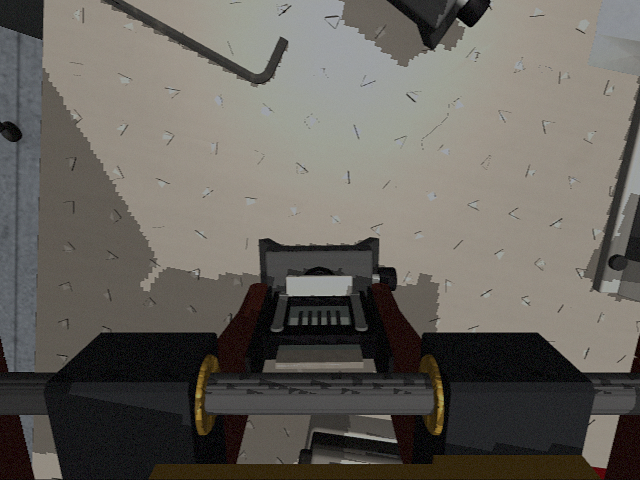

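>>> move_arm([
  [[0,0,-0.2],[0,0,0]],
  [[0,0,-0.5],[0,0,0]],
  [[0,0,-0.8],[0,0,0]],
  [[0.0,-0.3,-0.95],[0,0,0]],
  [[0.1,-0.7,-0.95],[0,0,0]],
])

```text
t: 5.45
ee_pos: [426.6, -136.9, 205.6]
orientation: [3.122, 0.332, 0.005]
ft_force: [1.0, 0.1, -3.9]
width: 41.8
```

```bash
python3 -c "
from h import *
plan(573,100,210,10.8)"
```

```text
t 5.45 at [ 426.6 -136.9  205.6] yaw 12.2 F [ 1.   0.1 -3.9] w 41.8 | shift [1.287, -1.338, -0.028] turn [0.002, -0.003, 0.023]
```

>>> move_arm([
  [[0.25,-0.3,0],[0,0,0]],
  [[0.5,-0.6,0],[0,0,0.01]],
  [[0.75,-0.9,0],[0,0,0.02]],
  [[1,-1,0],[0,0,0.02]],
  [[1,-1,0],[0,0,0.02]],
])

```text
t: 6.08
ee_pos: [542.1, 43.5, 203.6]
orientation: [-3.126, -0.309, -0.001]
ft_force: [-1.0, -0.0, -2.9]
width: 42.0
```

```bash
python3 -c "
from h import *
plan(573,100,210,10.8)"
```

```text
t 6.08 at [542.1  43.5 203.6] yaw 11.3 F [-1.  -0.  -2.9] w 42.0 | shift [0.276, -0.329, -0.043] turn [-0.0, -0.001, 0.008]
```

>>> move_arm([
  [[0.14,-0.16,0],[0,0,0.008]],
  [[0.28,-0.33,0],[0,0,0.008]],
  [[0.28,-0.33,0],[0,0,0.008]],
  [[0.28,-0.33,0],[0,0,0.008]],
  [[0.28,-0.33,0],[0,0,0.008]],
])

```text
t: 6.7
ee_pos: [571.3, 97.3, 203.7]
orientation: [3.128, 0.29, -0.002]
ft_force: [-0.8, -0.7, -3.3]
width: 42.1
```

```bash
python3 -c "
from h import *
im=look('fibre_plate_c','w4.png')
print([(np.round(d['location'],1).tolist(),round(d['p'],2)) for d in ctrl.pinpoint('wrist','slide_holder_c')])
plan(573,100,210,10.8)"
```

```text
[([560.0, 166.9, 80.7], 0.57)]
[([569.4, 99.5, 214.7], 0.77)]
t 6.85 at [571.9  97.7 204. ] yaw 10.6 F [-0.8  0.3 -2.8] w 41.9 | shift [0.01, -0.014, -0.04] turn [0.0, 0.0, -0.003]
```

View pics/w4.png

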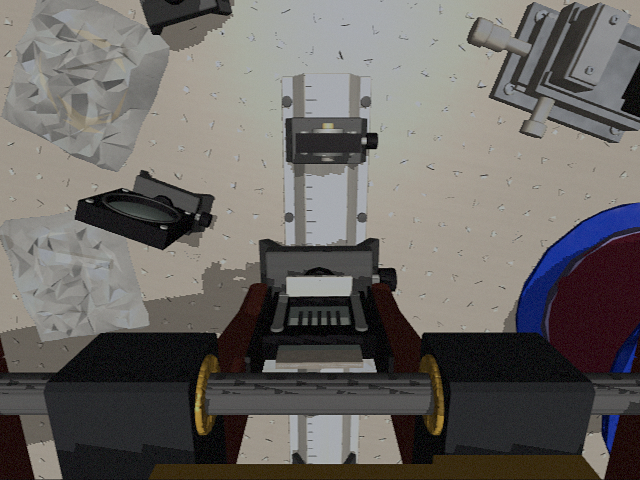

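```bash
python3 - <<'E'
from h import *
im=cv2.cvtColor(cv2.imread('pics/w4.png'),cv2.COLOR_BGR2RGB)
save(cv2.resize(im[65:255,260:400],None,fx=4,fy=3.1,interpolation=cv2.INTER_CUBIC),'w4c.png')
E
```

```text
(no output)
```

View pics/w4c.png

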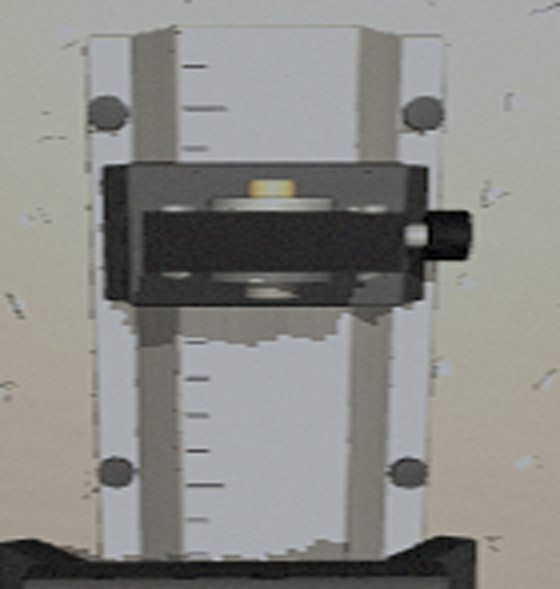

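```bash
python3 - <<'E'
from h import *
im=wimg()
f=unproj(im,(328.8,142.7),104);print('fibre',f.round(1))
a=unproj(im,(327.25,84.4),28);b=unproj(im,(326.1,219.8),28);print(a,b)
d=b-a;print('rail dir yaw',np.degrees(np.arctan2(d[0],-d[1])))
for s in [(305,84.4),(349.5,84.4),(305.5,219.8),(346.75,219.8)]:print(unproj(im,s,28).round(1))
for s in [(295.5,142),(362,142)]:print(unproj(im,s,104).round(1))
# held part: top of plate, feet
c=proj(im,[[571.9,97.7,204+10.6]]);print(c)
overlay(im,571.9,97.5,10.6,42,10,214.6,'o2.png',90)
E
```

```text
fibre [565.2 166.5 104. ]
[557.62946359 208.61283717  28.        ] [577.31759146 100.84429125  28.        ]
rail dir yaw 10.353136639608461
[540.3 205.4  28. ]
[575.  211.8  28. ]
[559.7  97.6  28. ]
[594.9 104.1  28. ]
[544.3 163.  104. ]
[585.9 170.7 104. ]
[[319.34290217 320.30142815]]
```

View pics/o2.png

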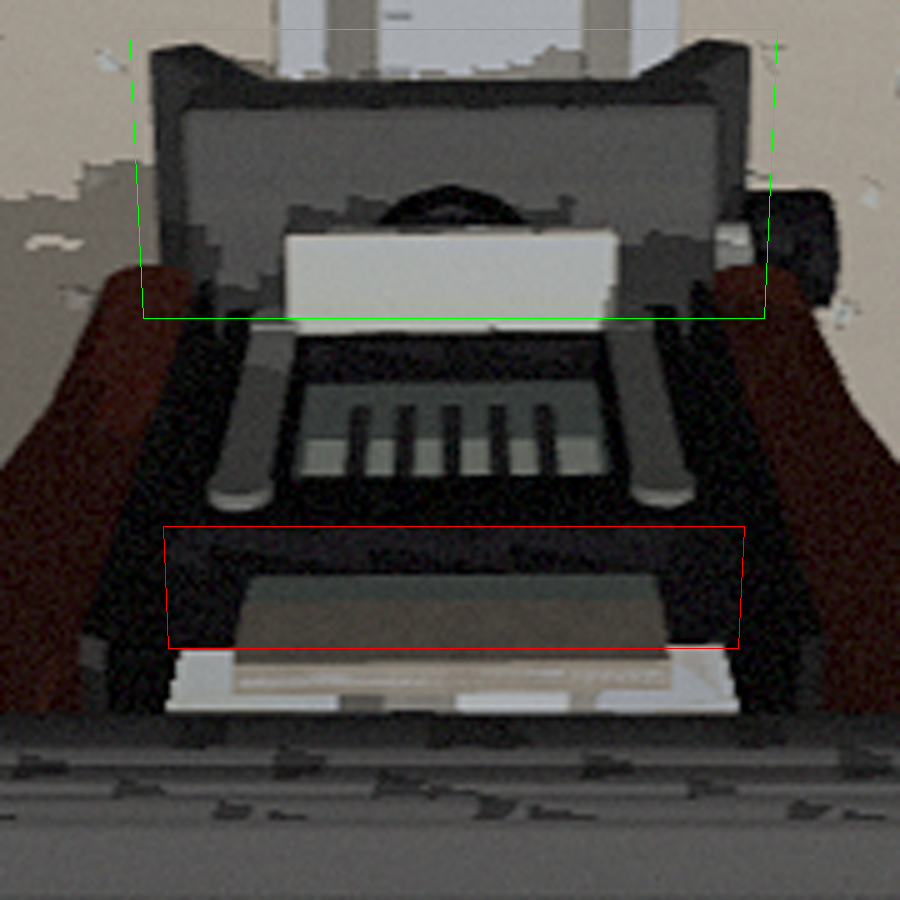

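```bash
python3 -c "
from h import *
plan(574.6,117.4,110,10.8)"
```

```text
t 6.90 at [572.   97.8 204. ] yaw 10.6 F [ 0.2  0.2 -1.9] w 42.1 | shift [0.041, -0.125, 0.627] turn [0.0, -0.0, -0.003]
```

>>> move_arm([
  [[0.04,-0.125,0],[0,0,-0.003]],
  [[0.04,-0.125,0.15],[0,0,-0.003]],
  [[0.04,-0.125,0.35],[0,0,-0.003]],
  [[0.04,-0.125,0.55],[0,0,-0.003]],
  [[0.04,-0.125,0.63],[0,0,-0.003]],
])

```text
t: 7.52
ee_pos: [573.7, 118.6, 107.8]
orientation: [3.127, 0.297, -0.004]
ft_force: [0.6, -0.6, -2.2]
width: 41.4
```

```bash
python3 -c "
from h import *
im=wimg('w5.png')
plan(574.6,117.4,77,10.8)"
```

```text
t 7.58 at [573.5 118.4 107.2] yaw 10.9 F [ 0.4 -0.3 -2.9] w 41.7 | shift [0.007, 0.008, 0.201] turn [-0.0, 0.003, 0.001]
```

View pics/w5.png

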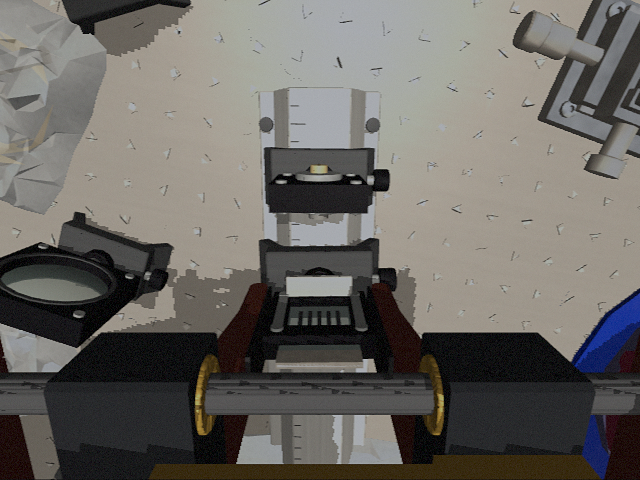

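>>> move_arm([
  [[0.007,0.005,0.06],[0,0,0]],
  [[0.007,0.005,0.12],[0,0,0]],
  [[0.007,0.005,0.16],[0,0,0]],
  [[0.007,0.005,0.2],[0,0,0]],
  [[0.007,0.005,0.2],[0,0,0]],
])

```text
t: 8.2
ee_pos: [575.5, 117.3, 79.0]
orientation: [3.128, 0.296, -0.001]
ft_force: [-0.8, 0.8, -2.2]
width: 41.5
```

```bash
python3 -c "
from h import *
plan(574.6,117.4,73,10.8)"
```

```text
t 8.20 at [575.5 117.3  79. ] yaw 10.8 F [-0.8  0.8 -2.2] w 41.5 | shift [-0.006, -0.002, 0.04] turn [-0.0, 0.001, 0.0]
```

>>> move_arm([
  [[0,0,0.012],[0,0,0]],
  [[0,0,0.024],[0,0,0]],
  [[0,0,0.034],[0,0,0]],
  [[0,0,0.04],[0,0,0]],
  [[0,0,0.04],[0,0,0]],
])

```text
t: 8.82
ee_pos: [575.0, 117.2, 73.3]
orientation: [3.127, 0.296, -0.002]
ft_force: [-3.0, 0.6, 0.0]
width: 41.6
```

>>> move_arm([
  [[0,0,0.004],[0,0,0]],
  [[0,0,0.004],[0,0,0]],
  [[0,0,0.004],[0,0,0]],
  [[0,0,0.004],[0,0,0]],
  [[0,0,0.004],[0,0,0]],
], gripper=1)

```text
t: 9.45
ee_pos: [575.9, 117.4, 72.9]
orientation: [-3.128, -0.297, -0.0]
ft_force: [0.1, -0.5, -0.3]
width: 87.2
```

>>> move_arm([
  [[0,0,-0.1],[0,0,0]],
  [[0,0,-0.3],[0,0,0]],
  [[0,0,-0.6],[0,0,0]],
  [[0,0,-0.9],[0,0,0]],
  [[0,0,-1],[0,0,0]],
])

```text
t: 10.07
ee_pos: [577.3, 117.7, 226.7]
orientation: [-3.127, -0.297, -0.009]
ft_force: [-0.4, -0.6, 0.0]
width: 87.6
```

```bash
python3 -c "
from h import *
im=look('slide_holder_c','w6.png')
overlay(im,574.6,117.4,10.8,42,10,83,'o3.png',70)
plan(441,-89,220,-21.8)"
```

```text
[([574.2, 119.9, 82.2], 0.89)]
t 10.18 at [576.7 117.6 224.9] yaw 10.8 F [ 0.1 -0.5 -0.1] w 87.9 | shift [-1.147, 1.182, 0.028] turn [-0.001, -0.003, 0.544]
```

View pics/w6.png

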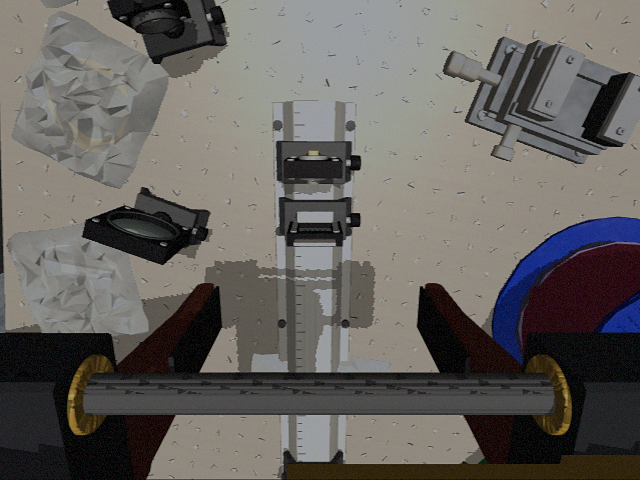

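View pics/o3.png

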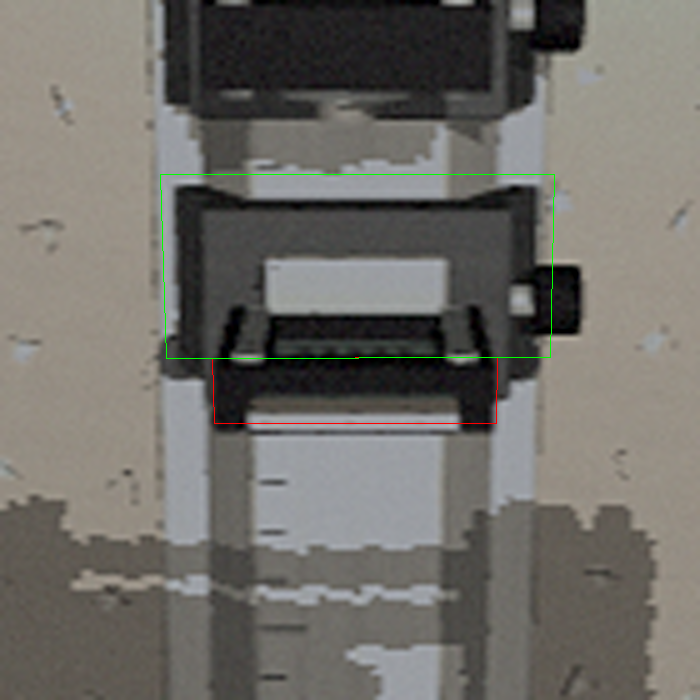

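>>> move_arm([
  [[-0.25,0.25,0],[0,0,0.15]],
  [[-0.5,0.5,0],[0,0,0.3]],
  [[-0.75,0.75,0],[0,0,0.45]],
  [[-1,1,0],[0,0,0.54]],
  [[-1,1,0],[0,0,0.54]],
])

```text
t: 10.8
ee_pos: [453.5, -59.9, 221.1]
orientation: [3.084, -0.595, -0.006]
ft_force: [1.2, 1.0, -0.5]
width: 87.9
```

```bash
python3 -c "
from h import *
im=look('small_lens_c','w7.png')
overlay(im,441,-89.5,-21.8,42,12,72,'o4.png',70)
plan(441,-89,200,-21.8)"
```

```text
[([444.8, -87.5, 77.2], 0.94)]
t 10.90 at [456.  -58.3 221.8] yaw -21.6 F [ 0.7  0.4 -0.2] w 87.3 | shift [-0.017, 0.227, 0.145] turn [0.0, 0.002, 0.003]
```

View pics/o4.png

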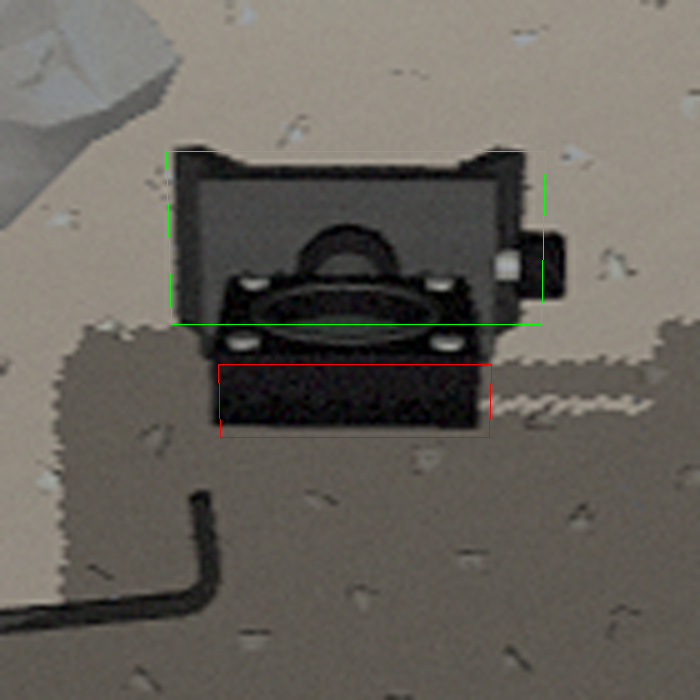

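```bash
python3 -c "
from h import *
plan(439.5,-88,61,-21.6)"
```

```text
t 10.90 at [456.  -58.3 221.8] yaw -21.6 F [ 0.7  0.4 -0.2] w 87.3 | shift [-0.028, 0.225, 1.072] turn [0.0, 0.002, -0.0]
```

>>> move_arm([
  [[-0.028,0.225,0.15],[0,0,0]],
  [[-0.028,0.225,0.4],[0,0,0]],
  [[-0.028,0.225,0.65],[0,0,0]],
  [[-0.028,0.225,0.8],[0,0,0]],
  [[-0.028,0.225,0.88],[0,0,0]],
])

```text
t: 11.52
ee_pos: [440.1, -86.9, 89.1]
orientation: [-3.087, 0.585, 0.004]
ft_force: [-0.1, 0.1, 0.1]
width: 87.9
```

```bash
python3 -c "
from h import *
im=wimg('w8.png')
plan(439.5,-88,61,-21.6)"
```

```text
t 11.57 at [439.8 -87.   88.5] yaw -21.5 F [-0.3  0.4 -0.8] w 88.0 | shift [0.001, 0.007, 0.183] turn [0.0, 0.003, 0.002]
```

View pics/w8.png

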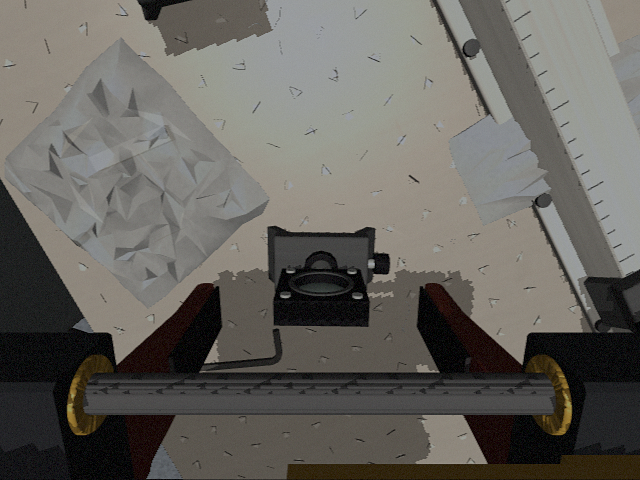

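Centred (u≈321). Descend and grip; the hex key lies away from the pads.

>>> move_arm([
  [[0,0.005,0.06],[0,0,0]],
  [[0,0.005,0.12],[0,0,0]],
  [[0,0.005,0.17],[0,0,0]],
  [[0,0.005,0.185],[0,0,0]],
  [[0,0.005,0.185],[0,0,0]],
])

```text
t: 12.2
ee_pos: [440.0, -88.7, 63.0]
orientation: [-3.086, 0.588, 0.0]
ft_force: [-0.2, -0.7, 0.4]
width: 87.6
```

>>> move_arm([
  [[0,0,0],[0,0,0]],
  [[0,0,0],[0,0,0]],
  [[0,0,0],[0,0,0]],
  [[0,0,0],[0,0,0]],
  [[0,0,0],[0,0,0]],
], gripper=0.3)

```text
t: 12.82
ee_pos: [440.1, -88.7, 63.1]
orientation: [3.086, -0.588, 0.0]
ft_force: [-1.6, 0.3, 1.3]
width: 42.1
```

```bash
python3 -c "
from h import *
im=wimg('w9.png')
plan(586,58.4,215,10.8)"
```

```text
t 12.88 at [440.  -88.7  63.1] yaw -21.6 F [-0.1 -0.6  0.2] w 41.4 | shift [0.545, -1.27, -1.013] turn [0.0, -0.0, -0.539]
```

View pics/w9.png

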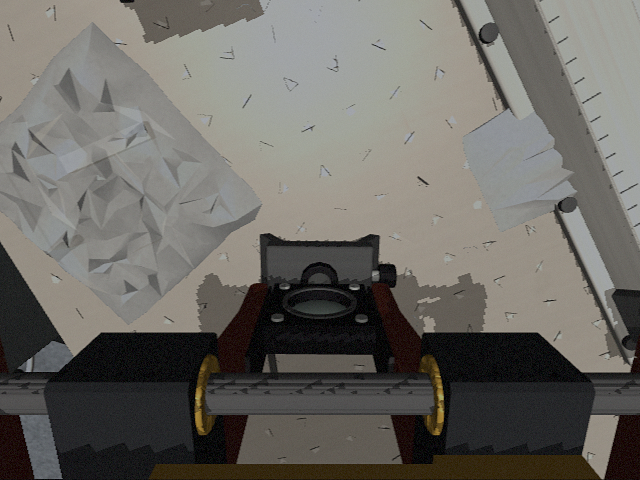

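>>> move_arm([
  [[0,0,-0.25],[0,0,0]],
  [[0,0,-0.55],[0,0,0]],
  [[0,0,-0.85],[0,0,0]],
  [[0.15,-0.4,-0.98],[0,0,-0.17]],
  [[0.35,-0.75,-0.98],[0,0,-0.34]],
])

```text
t: 13.5
ee_pos: [529.9, -4.1, 212.1]
orientation: [3.141, -0.025, 0.005]
ft_force: [0.4, -0.6, -2.2]
width: 41.9
```

```bash
python3 -c "
from h import *
plan(585.8,58.2,200,10.8)"
```

```text
t 13.50 at [529.9  -4.1 212.1] yaw -0.9 F [ 0.4 -0.6 -2.2] w 41.9 | shift [0.366, -0.421, 0.082] turn [0.0, -0.003, -0.195]
```

>>> move_arm([
  [[0.18,-0.21,0],[0,0,-0.1]],
  [[0.36,-0.42,0.04],[0,0,-0.195]],
  [[0.36,-0.42,0.08],[0,0,-0.195]],
  [[0.366,-0.42,0.1],[0,0,-0.195]],
  [[0.366,-0.42,0.1],[0,0,-0.195]],
])

```text
t: 14.12
ee_pos: [583.7, 56.3, 194.5]
orientation: [3.128, 0.286, -0.002]
ft_force: [0.8, -0.5, -3.0]
width: 41.9
```

```bash
python3 -c "
from h import *
im=wimg('w10.png')
plan(585.8,58.2,110,10.8)"
```

```text
t 14.18 at [584.   56.3 195. ] yaw 10.5 F [-0.1 -0.6 -2. ] w 42.2 | shift [0.015, -0.01, 0.566] turn [0.0, 0.001, -0.006]
```

View pics/w10.png

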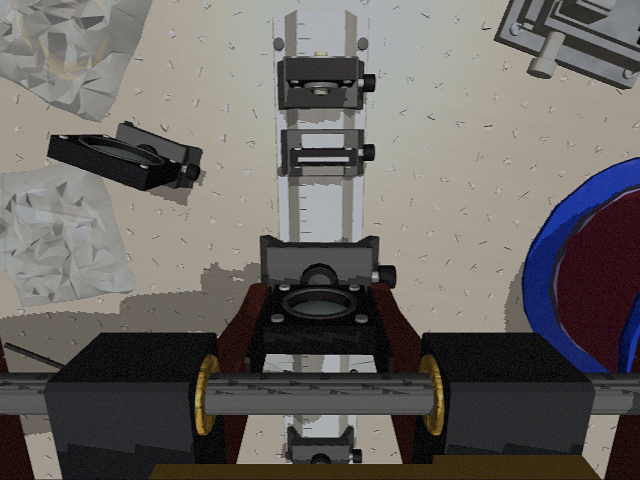

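>>> move_arm([
  [[0.015,-0.01,0.1],[0,0,-0.005]],
  [[0.015,-0.01,0.3],[0,0,-0.005]],
  [[0.015,-0.01,0.5],[0,0,-0.005]],
  [[0.015,-0.01,0.65],[0,0,-0.005]],
  [[0.015,-0.01,0.7],[0,0,-0.005]],
])

```text
t: 14.8
ee_pos: [585.3, 58.7, 88.1]
orientation: [-3.128, -0.296, 0.005]
ft_force: [-0.4, 0.6, -2.7]
width: 42.0
```

```bash
python3 -c "
from h import *
im=wimg('w11.png')
plan(585.8,58.2,74,10.8)"
```

```text
t 14.85 at [585.5  58.7  88.1] yaw 10.8 F [-0.4 -0.4 -3. ] w 41.7 | shift [0.002, 0.004, 0.094] turn [-0.0, 0.003, 0.0]
```

View pics/w11.png

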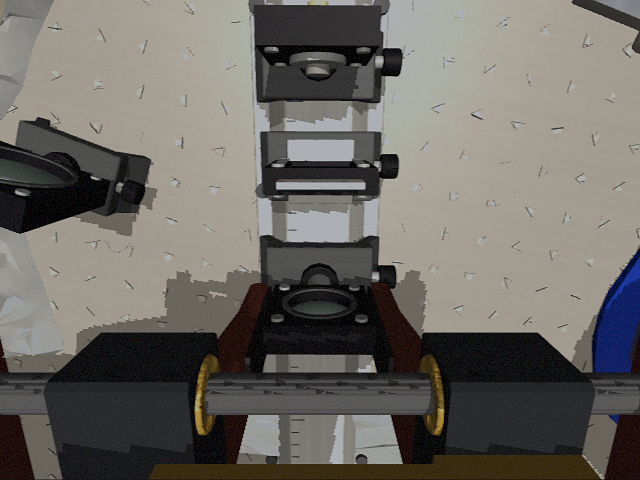

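>>> move_arm([
  [[0.002,0.002,0.03],[0,0,0]],
  [[0.002,0.002,0.06],[0,0,0]],
  [[0.002,0.002,0.08],[0,0,0]],
  [[0.002,0.002,0.092],[0,0,0]],
  [[0.002,0.002,0.095],[0,0,0]],
])

```text
t: 15.48
ee_pos: [586.4, 58.7, 75.8]
orientation: [3.127, 0.297, -0.002]
ft_force: [-3.1, -0.7, 0.1]
width: 41.7
```

>>> move_arm([
  [[0,0,0.006],[0,0,0]],
  [[0,0,0.01],[0,0,0]],
  [[0,0,0.012],[0,0,0]],
  [[0,0,0.012],[0,0,0]],
  [[0,0,0.012],[0,0,0]],
])

```text
t: 16.1
ee_pos: [586.0, 58.6, 74.7]
orientation: [3.127, 0.297, -0.003]
ft_force: [-7.6, -1.3, 10.4]
width: 42.0
```

>>> move_arm([
  [[0,0,0],[0,0,0]],
  [[0,0,0],[0,0,0]],
  [[0,0,0],[0,0,0]],
  [[0,0,0],[0,0,0]],
  [[0,0,0],[0,0,0]],
], gripper=1)

```text
t: 16.73
ee_pos: [587.0, 58.8, 73.9]
orientation: [-3.128, -0.296, -0.0]
ft_force: [-0.3, 0.1, 0.0]
width: 86.5
```

>>> move_arm([
  [[0,0,-0.1],[0,0,0]],
  [[0,0,-0.3],[0,0,0]],
  [[0,0,-0.6],[0,0,0]],
  [[0,0,-0.9],[0,0,0]],
  [[0,0,-1],[0,0,0]],
])

```text
t: 17.35
ee_pos: [588.5, 58.9, 227.9]
orientation: [3.127, 0.297, 0.009]
ft_force: [0.3, 0.5, -0.3]
width: 88.0
```

```bash
python3 -c "
from h import *
im=look('small_lens_c','w12.png')
overlay(im,585.8,58.4,10.8,42,12,83,'o5.png',70)
plan(431,251,220,23)"
```

```text
[([438.3, 86.9, 72.4], 0.28)]
t 17.45 at [587.9  58.8 226. ] yaw 10.8 F [ 0.2 -0.8 -0.4] w 87.8 | shift [-0.787, -1.455, 0.037] turn [0.001, -0.003, -0.203]
```

View pics/o5.png

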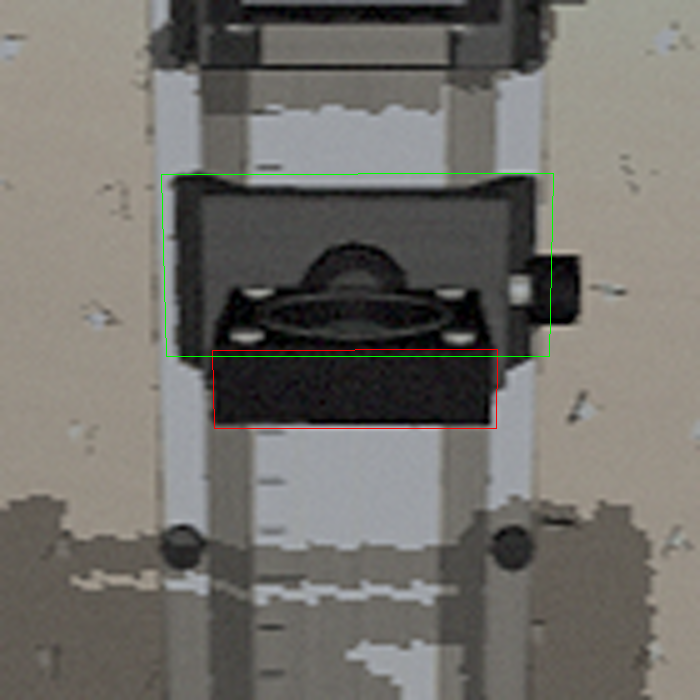

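>>> move_arm([
  [[-0.2,-0.25,0],[0,0,-0.1]],
  [[-0.4,-0.5,0],[0,0,-0.2]],
  [[-0.6,-0.75,0],[0,0,-0.2]],
  [[-0.79,-1,0],[0,0,-0.2]],
  [[-0.79,-1,0],[0,0,-0.2]],
])

```text
t: 18.08
ee_pos: [439.2, 184.7, 222.3]
orientation: [3.078, 0.627, -0.006]
ft_force: [0.3, 0.3, -0.4]
width: 87.6
```

```bash
python3 -c "
from h import *
im=look('iris_c','w13.png')
plan(431,251,220,23)"
```

```text
[([428.8, 250.7, 69.9], 0.69)]
t 18.18 at [441.9 183.7 223. ] yaw 22.9 F [-0.3  1.   0.9] w 87.8 | shift [0.108, -0.441, 0.02] turn [0.0, 0.002, -0.002]
```

>>> move_arm([
  [[0.05,-0.15,0],[0,0,0]],
  [[0.1,-0.3,0],[0,0,0]],
  [[0.1,-0.35,0],[0,0,0]],
  [[0.1,-0.35,0],[0,0,0]],
  [[0.1,-0.35,0],[0,0,0]],
])

```text
t: 18.8
ee_pos: [436.0, 237.2, 223.8]
orientation: [3.079, 0.621, -0.001]
ft_force: [0.4, -0.4, -0.1]
width: 87.9
```

```bash
python3 -c "
from h import *
im=look('iris_c','w14.png')
overlay(im,430,251,23,42,10,72,'o6.png',70)
plan(430,251,85,23)"
```

```text
[([428.9, 248.3, 73.9], 0.79)]
t 18.90 at [436.  237.3 223.9] yaw 22.8 F [ 0.5  0.1 -1.2] w 88.0 | shift [-0.001, -0.099, 0.926] turn [0.0, 0.0, -0.004]
```

View pics/o6.png

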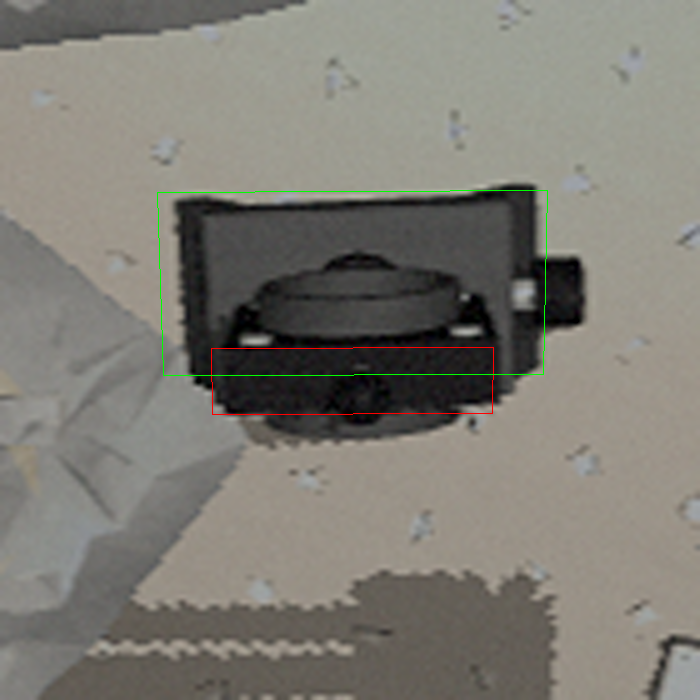

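>>> move_arm([
  [[0.003,-0.098,0.15],[0,0,-0.028]],
  [[0.003,-0.098,0.35],[0,0,-0.028]],
  [[0.003,-0.098,0.55],[0,0,-0.028]],
  [[0.003,-0.098,0.75],[0,0,-0.028]],
  [[0.003,-0.098,0.85],[0,0,-0.028]],
])

```text
t: 19.52
ee_pos: [430.0, 251.0, 95.2]
orientation: [3.07, 0.666, -0.003]
ft_force: [1.1, 0.8, 0.3]
width: 88.0
```

```bash
python3 -c "
from h import *
im=wimg('w15.png')
plan(430.5,251,61,24.5)
s=ctrl.get_image('scene')['pixels'];save(cv2.resize(s[300:400,330:470],(560,400)),'s1.png')"
```

```text
t 19.57 at [429.6 250.8  94.2] yaw 24.5 F [-0.6  0.4 -1.6] w 87.4 | shift [0.007, 0.001, 0.221] turn [0.0, 0.003, -0.0]
```

View pics/w15.png

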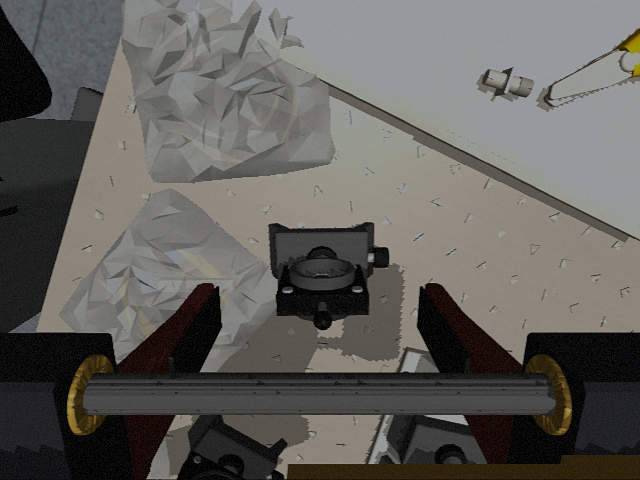

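View pics/s1.png

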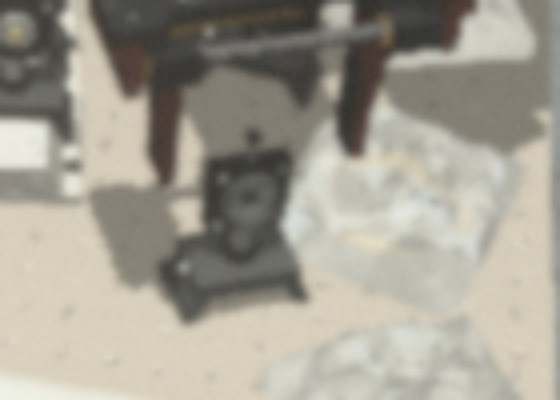

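>>> move_arm([
  [[0.003,0,0.05],[0,0,0]],
  [[0.003,0,0.11],[0,0,0]],
  [[0.003,0,0.16],[0,0,0]],
  [[0.003,0,0.2],[0,0,0]],
  [[0.003,0,0.205],[0,0,0]],
], gripper=0.75)

```text
t: 20.25
ee_pos: [430.7, 251.8, 65.3]
orientation: [3.07, 0.667, -0.001]
ft_force: [0.4, 0.4, 0.5]
width: 65.9
```

>>> move_arm([
  [[0,0,0],[0,0,0]],
  [[0,0,0],[0,0,0]],
  [[0,0,0],[0,0,0]],
  [[0,0,0],[0,0,0]],
  [[0,0,0],[0,0,0]],
], gripper=0.3)

```text
t: 20.88
ee_pos: [431.1, 252.0, 65.9]
orientation: [-3.07, -0.667, -0.001]
ft_force: [0.1, -0.7, 1.9]
width: 41.8
```

```bash
python3 -c "
from h import *
im=wimg('w16.png')
plan(597,-0.5,200,10.8)"
```

```text
t 20.93 at [431.1 252.   65.9] yaw 24.5 F [-0.1  0.3  2.5] w 41.3 | shift [0.308, 1.991, -0.894] turn [-0.0, -0.0, 0.229]
```

View pics/w16.png

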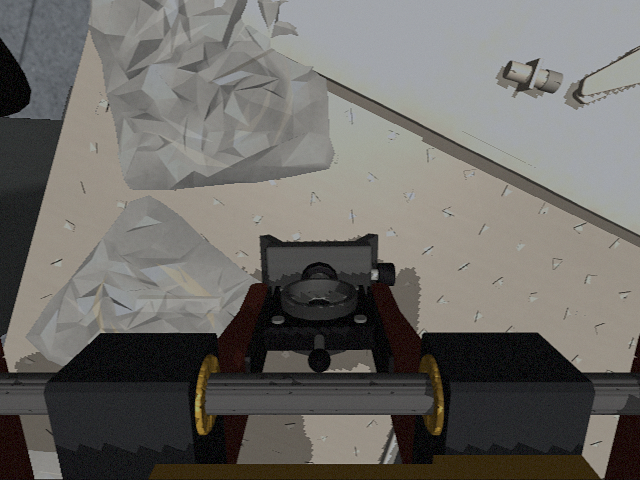

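>>> move_arm([
  [[0,0,-0.25],[0,0,0]],
  [[0,0,-0.55],[0,0,0]],
  [[0,0,-0.85],[0,0,0]],
  [[0.05,0.35,-0.95],[0,0,0.08]],
  [[0.1,0.7,-0.95],[0,0,0.15]],
])

```text
t: 21.55
ee_pos: [489.2, 162.3, 209.8]
orientation: [-3.112, -0.423, -0.005]
ft_force: [0.5, 0.0, -2.6]
width: 41.8
```

```bash
python3 -c "
from h import *
plan(597,-0.5,200,10.8)"
```

```text
t 21.55 at [489.2 162.3 209.8] yaw 15.5 F [ 0.5  0.  -2.6] w 41.8 | shift [0.403, 1.238, 0.066] turn [-0.0, -0.003, 0.078]
```

>>> move_arm([
  [[0.1,0.3,0],[0,0,0.03]],
  [[0.2,0.6,0],[0,0,0.06]],
  [[0.3,0.9,0],[0,0,0.078]],
  [[0.4,1,0],[0,0,0.078]],
  [[0.4,1,0],[0,0,0.078]],
])

```text
t: 22.18
ee_pos: [586.5, 33.1, 207.5]
orientation: [-3.128, -0.294, 0.001]
ft_force: [-0.6, 0.8, -2.7]
width: 41.8
```

```bash
python3 -c "
from h import *
im=wimg('w17.png')
plan(597,-0.5,150,10.8)"
```

```text
t 22.23 at [585.5  33.8 207.4] yaw 10.8 F [ 0.6 -0.1 -2.9] w 41.8 | shift [0.033, 0.239, 0.382] turn [-0.0, 0.002, -0.0]
```

View pics/w17.png

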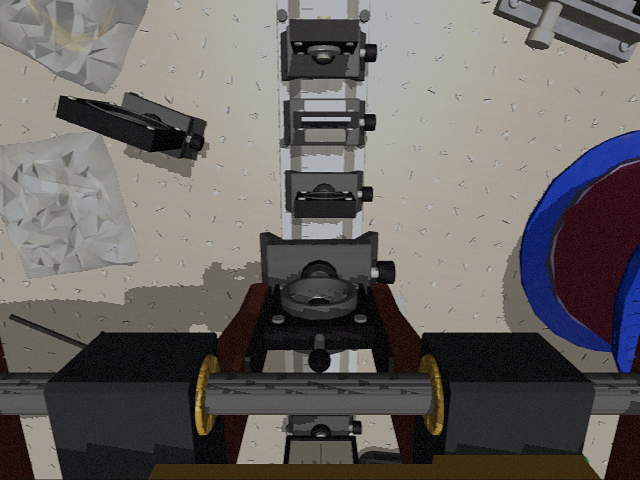

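>>> move_arm([
  [[0.03,0.12,0],[0,0,0]],
  [[0.033,0.24,0.1],[0,0,0]],
  [[0.033,0.24,0.35],[0,0,0]],
  [[0.033,0.24,0.6],[0,0,0]],
  [[0.033,0.24,0.7],[0,0,0]],
])

```text
t: 22.85
ee_pos: [595.7, -0.9, 100.4]
orientation: [-3.127, -0.296, 0.007]
ft_force: [0.0, -0.6, -3.2]
width: 41.9
```

```bash
python3 -c "
from h import *
im=wimg('w18.png')
plan(597,-0.5,77,10.8)"
```

```text
t 22.90 at [595.6  -0.8  99.6] yaw 10.8 F [-1.3  0.3 -4.3] w 41.5 | shift [0.01, 0.0, 0.151] turn [-0.001, 0.005, 0.0]
```

View pics/w18.png

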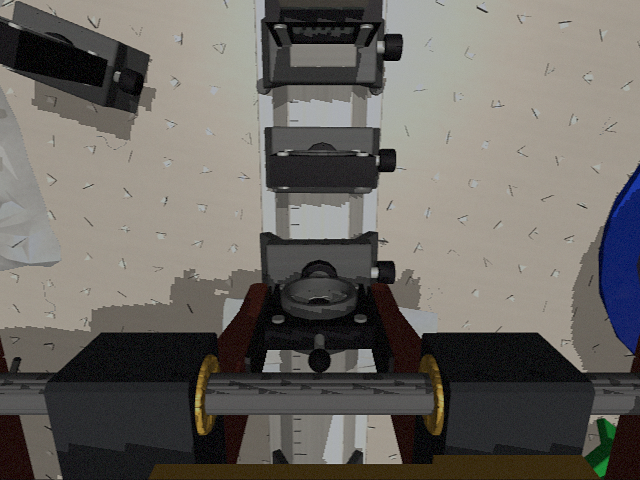

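>>> move_arm([
  [[0.002,0,0.04],[0,0,0]],
  [[0.002,0,0.08],[0,0,0]],
  [[0.002,0,0.11],[0,0,0]],
  [[0.002,0,0.13],[0,0,0]],
  [[0.002,0,0.14],[0,0,0]],
])

```text
t: 23.52
ee_pos: [598.1, -0.2, 82.3]
orientation: [3.128, 0.297, 0.0]
ft_force: [-0.1, -1.0, -3.6]
width: 41.9
```

```bash
python3 -c "
from h import *
plan(597,-0.5,77,10.8)"
```

```text
t 23.52 at [ 5.981e+02 -2.000e-01  8.230e+01] yaw 10.8 F [-0.1 -1.  -3.6] w 41.9 | shift [-0.008, 0.0, 0.035] turn [0.0, -0.0, 0.001]
```

>>> move_arm([
  [[-0.005,0,0.012],[0,0,0]],
  [[-0.005,0,0.022],[0,0,0]],
  [[-0.005,0,0.032],[0,0,0]],
  [[-0.005,0,0.038],[0,0,0]],
  [[-0.005,0,0.038],[0,0,0]],
])

```text
t: 24.15
ee_pos: [596.7, -0.4, 77.6]
orientation: [-3.127, -0.296, 0.002]
ft_force: [-5.0, 0.4, 10.5]
width: 41.7
```

Seated (10 N contact). Release and retreat.

>>> move_arm([
  [[0,0,0],[0,0,0]],
  [[0,0,0],[0,0,0]],
  [[0,0,0],[0,0,0]],
  [[0,0,0],[0,0,0]],
  [[0,0,0],[0,0,0]],
], gripper=1)

```text
t: 24.78
ee_pos: [597.3, -0.4, 76.4]
orientation: [-3.128, -0.297, 0.0]
ft_force: [0.2, 0.1, 0.3]
width: 86.7
```

>>> move_arm([
  [[0,0,-0.1],[0,0,0]],
  [[0,0,-0.3],[0,0,0]],
  [[0,0,-0.6],[0,0,0]],
  [[0,0,-0.9],[0,0,0]],
  [[0,0,-1],[0,0,0]],
])

```text
t: 25.4
ee_pos: [598.9, -0.4, 230.5]
orientation: [3.127, 0.297, 0.009]
ft_force: [-0.4, -0.0, 0.2]
width: 87.6
```

```bash
python3 -c "
from h import *
im=look('iris_c','w19.png')
overlay(im,597,-0.5,10.8,42,10,83,'o7.png',70)
plan(434,87,220,-11)"
```

```text
[([595.6, 1.2, 83.3], 0.94)]
t 25.50 at [ 5.982e+02 -4.000e-01  2.286e+02] yaw 10.8 F [ 0.8  0.1 -0.5] w 87.8 | shift [-0.966, -0.778, 0.053] turn [0.0, -0.004, 0.364]
```

View pics/o7.png

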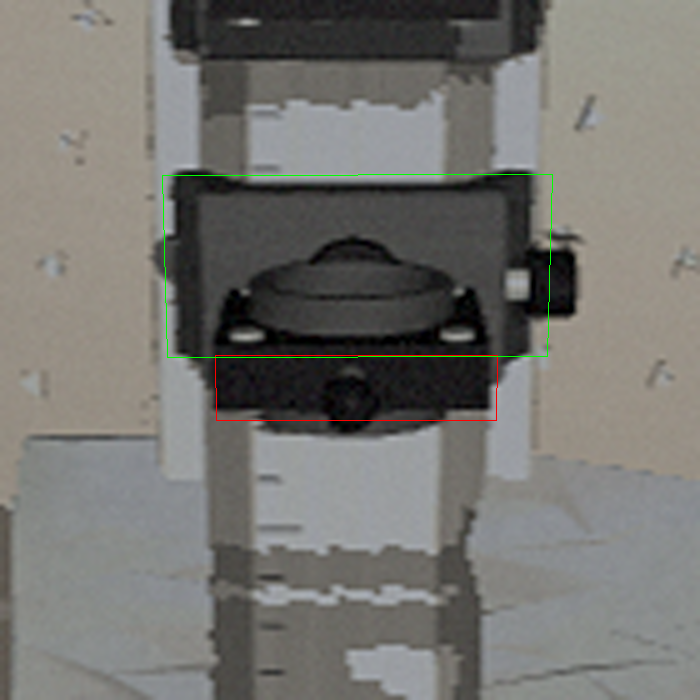

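>>> move_arm([
  [[-0.25,-0.2,0],[0,0,0.12]],
  [[-0.5,-0.4,0],[0,0,0.24]],
  [[-0.75,-0.6,0],[0,0,0.36]],
  [[-0.95,-0.72,0],[0,0,0.36]],
  [[-0.95,-0.72,0],[0,0,0.36]],
])

```text
t: 26.12
ee_pos: [433.9, 79.3, 225.0]
orientation: [3.127, -0.292, -0.006]
ft_force: [-0.5, 0.2, -0.0]
width: 87.5
```

```bash
python3 -c "
from h import *
im=look('large_lens_c','w20.png')
overlay(im,433,87,-11,62,14,72,'o8.png',75)
plan(433,87,90,-11)"
```

```text
[([434.9, 87.3, 72.1], 0.75)]
t 26.23 at [437.1  78.9 225.9] yaw -10.7 F [-0.3  0.3  0.7] w 88.1 | shift [-0.036, -0.048, 0.906] turn [0.0, 0.001, 0.004]
```

View pics/o8.png

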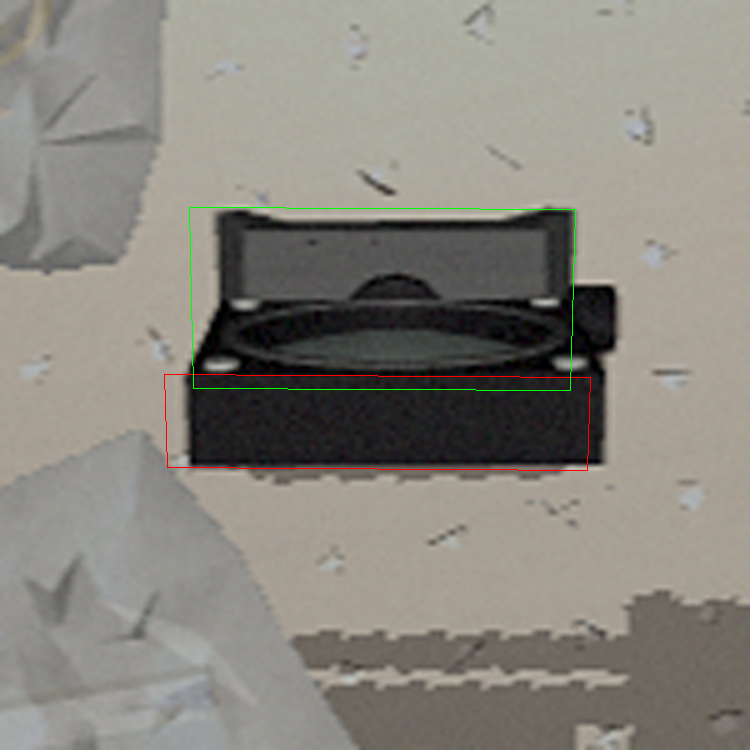

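>>> move_arm([
  [[-0.02,-0.052,0.15],[0,0,0.002]],
  [[-0.02,-0.052,0.35],[0,0,0.002]],
  [[-0.02,-0.052,0.55],[0,0,0.002]],
  [[-0.02,-0.052,0.72],[0,0,0.002]],
  [[-0.02,-0.052,0.8],[0,0,0.002]],
])

```text
t: 26.85
ee_pos: [435.7, 86.6, 104.8]
orientation: [3.127, -0.299, -0.003]
ft_force: [-0.7, -0.2, 0.2]
width: 87.7
```

```bash
python3 -c "
from h import *
im=wimg('w21.png')
plan(435.8,87,63,-10.8)"
```

```text
t 26.90 at [435.2  86.6 104.2] yaw -10.9 F [-0.3 -0.4 -0.7] w 87.5 | shift [0.004, -0.004, 0.275] turn [0.001, 0.003, -0.002]
```

View pics/w21.png

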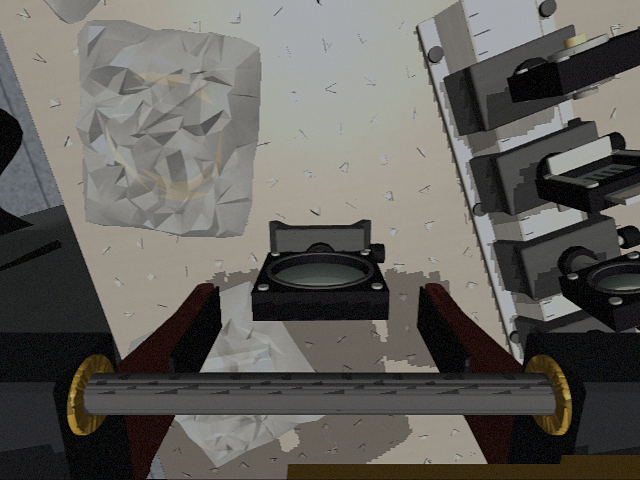

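>>> move_arm([
  [[0.002,0,0.07],[0,0,0]],
  [[0.002,0,0.14],[0,0,0]],
  [[0.002,0,0.2],[0,0,0]],
  [[0.002,0,0.25],[0,0,0]],
  [[0.002,0,0.255],[0,0,0]],
])

```text
t: 27.52
ee_pos: [435.5, 87.1, 67.8]
orientation: [3.127, -0.298, -0.001]
ft_force: [0.0, 0.3, 0.5]
width: 87.4
```

>>> move_arm([
  [[0,0,0],[0,0,0]],
  [[0,0,0],[0,0,0]],
  [[0,0,0],[0,0,0]],
  [[0,0,0],[0,0,0]],
  [[0,0,0],[0,0,0]],
], gripper=0.5)

```text
t: 28.15
ee_pos: [436.2, 87.1, 68.5]
orientation: [-3.127, 0.298, -0.001]
ft_force: [1.0, -0.5, 2.6]
width: 61.6
```

```bash
python3 -c "
from h import *
im=wimg('w22.png')
plan(613,-80,230,10.8)"
```

```text
t 28.20 at [436.2  87.1  68.5] yaw -10.9 F [0.9 1.1 3. ] w 62.1 | shift [1.369, 0.871, -1.076] turn [-0.0, -0.001, -0.361]
```

View pics/w22.png

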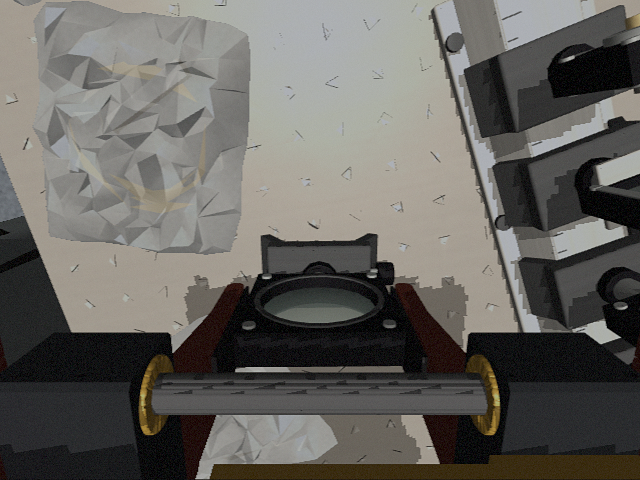

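>>> move_arm([
  [[0,0,-0.25],[0,0,0]],
  [[0,0,-0.55],[0,0,0]],
  [[0,0,-0.85],[0,0,0]],
  [[0.1,0.2,-1],[0,0,-0.15]],
  [[0.3,0.5,-1],[0,0,-0.3]],
])

```text
t: 28.82
ee_pos: [466.5, 4.9, 220.1]
orientation: [-3.135, -0.207, -0.005]
ft_force: [1.3, 0.2, -2.0]
width: 61.7
```

```bash
python3 -c "
from h import *
plan(640,-220,230,10.8)"
```

```text
t 28.82 at [466.5   4.9 220.1] yaw 7.6 F [ 1.3  0.2 -2. ] w 61.7 | shift [0.949, 1.639, -0.063] turn [0.0, -0.003, -0.054]
```

>>> move_arm([
  [[0.2,0.25,-0.06],[0,0,-0.03]],
  [[0.4,0.5,-0.06],[0,0,-0.054]],
  [[0.6,0.75,-0.06],[0,0,-0.054]],
  [[0.8,1,-0.06],[0,0,-0.054]],
  [[0.9,1,-0.06],[0,0,-0.054]],
])

```text
t: 29.45
ee_pos: [619.2, -129.3, 226.2]
orientation: [-3.129, -0.279, 0.002]
ft_force: [-0.5, 0.7, -3.0]
width: 62.3
```

```bash
python3 -c "
from h import *
plan(640,-215,230,10.8)"
```

```text
t 29.45 at [ 619.2 -129.3  226.2] yaw 10.2 F [-0.5  0.7 -3. ] w 62.3 | shift [0.035, 0.587, -0.025] turn [-0.0, 0.001, -0.01]
```

>>> move_arm([
  [[0.03,0.3,0],[0,0,-0.01]],
  [[0.035,0.58,0],[0,0,-0.01]],
  [[0.035,0.58,0],[0,0,-0.01]],
  [[0.035,0.58,0],[0,0,-0.01]],
  [[0.035,0.58,0],[0,0,-0.01]],
])

```text
t: 30.08
ee_pos: [638.8, -210.3, 227.1]
orientation: [-3.126, -0.302, 0.001]
ft_force: [-0.5, -0.2, -2.6]
width: 61.9
```

```bash
python3 -c "
from h import *
im=look('screen_c','w23.png')
overlay(im,631.5,-173,10.8,68,8,83,'o9.png',75)
plan(615,-95,230,10.8)"
```

```text
[]
t 30.18 at [ 639.  -210.6  227.4] yaw 11.0 F [-0.3  0.6 -3. ] w 61.7 | shift [-0.01, -0.787, -0.017] turn [-0.0, 0.0, 0.004]
```

View pics/w23.png

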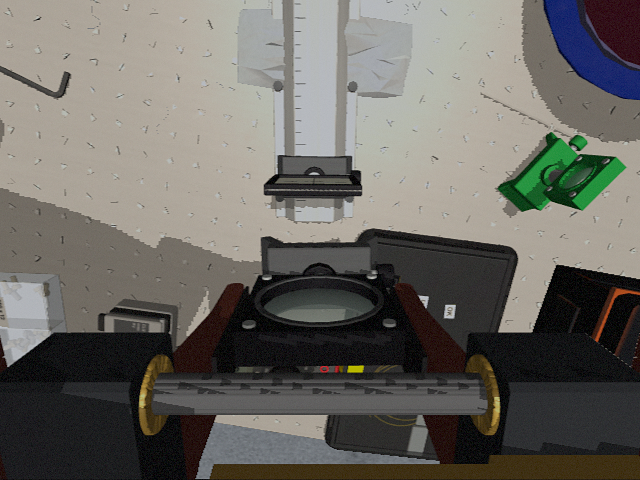

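View pics/o9.png

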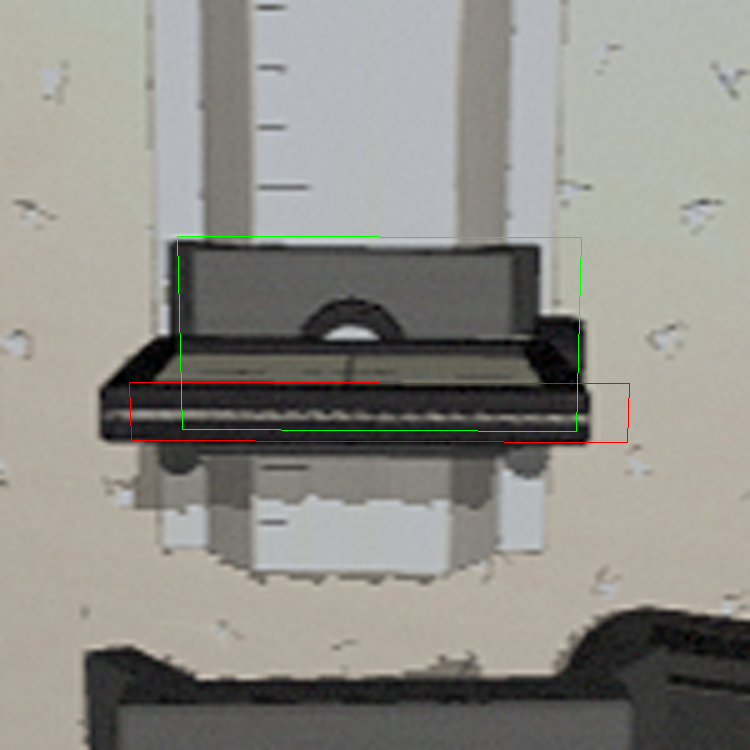

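```bash
python3 - <<'E'
from h import *
im=wimg()
ctr=proj(im,[631.5,-173,83])[0]; u0,v0=int(ctr[0])-75,int(ctr[1])-75
for a,z in [((345,412),117),((356,60),28),((352,530),28)]:
    print(unproj(im,(a[0]/5+u0-.0,a[1]/5+v0),z).round(1))
g=im['pixels'].mean(2)
for v in (30,60,100,130):
    print(v,[int(x) for x in g[v,265:370:1]]) if v==60 else None
for v in [(296,341,30)]: pass
m=[]
E
```

```text
[ 627.  -174.6  117. ]
[ 618.3 -126.7   28. ]
[ 633.  -208.2   28. ]
60 [163, 162, 162, 159, 157, 159, 161, 161, 161, 163, 162, 160, 160, 159, 162, 164, 164, 148, 128, 121, 124, 124, 125, 124, 123, 125, 123, 125, 154, 180, 188, 187, 184, 185, 184, 184, 184, 184, 184, 182, 184, 184, 187, 184, 184, 184, 185, 183, 183, 183, 186, 183, 184, 183, 184, 186, 184, 185, 184, 186, 181, 184, 186, 182, 186, 185, 186, 185, 185, 185, 181, 158, 135, 137, 137, 137, 140, 139, 137, 134, 135, 133, 155, 170, 170, 167, 167, 168, 167, 164, 166, 166, 167, 168, 166, 167, 167, 169, 169, 166, 168, 170, 167, 168, 169]
```

```bash
python3 -c "
from h import *
plan(612.8,-95.9,200,10.4)"
```

```text
t 30.23 at [ 639.1 -210.8  227.4] yaw 11.0 F [-1.1 -0.1 -3.2] w 62.1 | shift [-0.026, -0.785, 0.183] turn [-0.0, 0.0, 0.01]
```

>>> move_arm([
  [[-0.01,-0.25,0],[0,0,0.01]],
  [[-0.02,-0.5,0],[0,0,0.01]],
  [[-0.026,-0.78,0],[0,0,0.01]],
  [[-0.026,-0.785,0.1],[0,0,0.01]],
  [[-0.026,-0.785,0.2],[0,0,0.01]],
])

```text
t: 30.85
ee_pos: [613.2, -96.8, 196.8]
orientation: [3.128, 0.285, 0.001]
ft_force: [0.6, -0.4, -2.9]
width: 62.2
```

```bash
python3 -c "
from h import *
im=wimg('w24.png')
plan(612.8,-95.9,95,10.4)"
```

```text
t 30.90 at [611.9 -97.1 194.3] yaw 10.4 F [-0.3  0.3 -4. ] w 61.8 | shift [0.009, -0.006, 0.662] turn [-0.001, 0.003, -0.001]
```

View pics/w24.png

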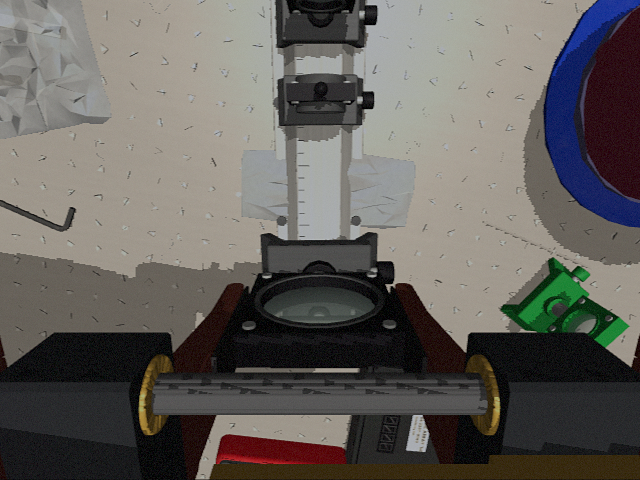

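>>> move_arm([
  [[0.003,-0.006,0.12],[0,0,0]],
  [[0.003,-0.006,0.3],[0,0,0]],
  [[0.003,-0.006,0.46],[0,0,0]],
  [[0.003,-0.006,0.6],[0,0,0]],
  [[0.003,-0.006,0.66],[0,0,0]],
])

```text
t: 31.52
ee_pos: [612.4, -96.6, 96.1]
orientation: [-3.128, -0.282, 0.004]
ft_force: [0.2, 0.8, -2.3]
width: 61.8
```

```bash
python3 -c "
from h import *
im=wimg('w25.png')
plan(612.8,-95.9,80,10.4)"
```

```text
t 31.57 at [612.2 -96.4  95.7] yaw 10.3 F [ 0.4  0.2 -3.5] w 62.2 | shift [0.005, -0.002, 0.105] turn [-0.001, 0.003, -0.002]
```

View pics/w25.png

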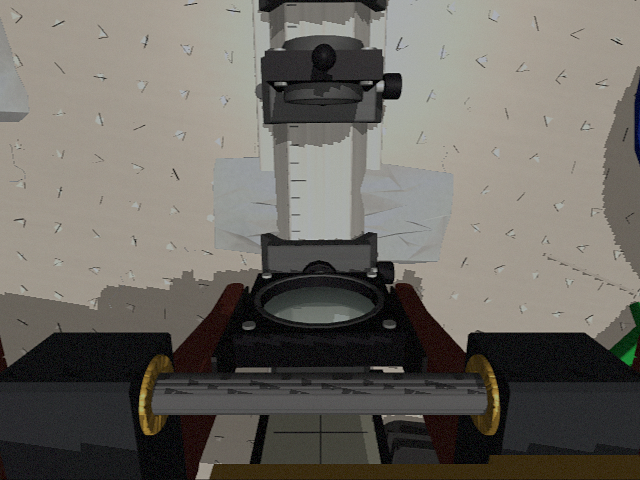

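>>> move_arm([
  [[0,0,0.04],[0,0,0]],
  [[0,0,0.07],[0,0,0]],
  [[0,0,0.09],[0,0,0]],
  [[0,0,0.1],[0,0,0]],
  [[0,0,0.1],[0,0,0]],
])

```text
t: 32.2
ee_pos: [613.3, -96.0, 83.4]
orientation: [3.129, 0.284, 0.0]
ft_force: [-0.2, 0.4, -3.1]
width: 61.8
```

>>> move_arm([
  [[0,0,0.01],[0,0,0]],
  [[0,0,0.018],[0,0,0]],
  [[0,0,0.024],[0,0,0]],
  [[0,0,0.028],[0,0,0]],
  [[0,0,0.028],[0,0,0]],
])

```text
t: 32.83
ee_pos: [613.4, -95.9, 80.1]
orientation: [-3.129, -0.284, -0.0]
ft_force: [-4.0, 0.8, 7.2]
width: 62.0
```

>>> move_arm([
  [[0,0,0],[0,0,0]],
  [[0,0,0],[0,0,0]],
  [[0,0,0],[0,0,0]],
  [[0,0,0],[0,0,0]],
  [[0,0,0],[0,0,0]],
], gripper=1)

```text
t: 33.45
ee_pos: [613.3, -96.0, 79.0]
orientation: [-3.129, -0.283, 0.0]
ft_force: [-0.5, 0.5, -0.0]
width: 87.8
```

>>> move_arm([
  [[0,0,-0.1],[0,0,0]],
  [[0,0,-0.3],[0,0,0]],
  [[0,0,-0.6],[0,0,0]],
  [[0,0,-0.9],[0,0,0]],
  [[0,0,-1],[0,0,0]],
])

```text
t: 34.08
ee_pos: [614.9, -96.3, 233.2]
orientation: [3.127, 0.283, 0.009]
ft_force: [-0.3, 1.1, -0.2]
width: 87.7
```

>>> move_arm([
  [[0,0.05,-0.2],[0,0,0]],
  [[0,0.1,-0.4],[0,0,0]],
  [[0,0.2,-0.6],[0,0,0]],
  [[0,0.2,-0.8],[0,0,0]],
  [[0,0.2,-0.8],[0,0,0]],
])

```text
t: 34.7
ee_pos: [619.5, -125.9, 351.0]
orientation: [3.128, 0.283, 0.005]
ft_force: [0.0, 0.4, -0.4]
width: 87.4
```

```bash
python3 - <<'E'
from h import *
im=wimg('w26.png')
for c in ['wrist','top']:
  if c=='top': save(cv2.resize(ctrl.get_image('top')['pixels'][200:320,180:400],(800,436)),'t2.png')
  P={}
  for n in ['slide_holder_c','small_lens_c','iris_c','large_lens_c','screen_c','fibre_plate_c','cleaver','multimeter']:
    r=ctrl.pinpoint(c,n); print(c,n,[(np.round(d['location'],1).tolist(),round(d['p'],2)) for d in r[:2]])
overlay(im,612.8,-95.9,10.3,62,14,83,'o10.png',70)
o=ctrl.get_obs();print(o['t'],o['ee_pos'])
s=ctrl.get_image('scene')['pixels'];save(cv2.resize(s[170:380,280:470],(540,600)),'s2.png')
E
```

```text
wrist slide_holder_c []
wrist small_lens_c [([836.2, -136.9, 73.2], 0.87), ([589.7, 57.2, 86.5], 0.7)]
wrist iris_c []
wrist large_lens_c [([613.8, -96.7, 80.2], 0.89)]
wrist screen_c [([627.1, -173.9, 81.5], 0.82)]
wrist fibre_plate_c []
wrist cleaver [([613.8, -96.2, 83.1], 0.71)]
wrist multimeter [([622.1, -379.6, -1.3], 0.73)]
top slide_holder_c [([575.2, 116.6, 84.8], 0.56)]
top small_lens_c [([585.2, 54.3, 80.9], 0.96), ([832.9, -135.2, 69.2], 0.7)]
top iris_c [([596.6, -1.4, 85.4], 0.58)]
top large_lens_c [([613.6, -93.2, 80.3], 0.69), ([621.0, -383.2, -1.0], 0.64)]
top screen_c []
top fibre_plate_c [([564.5, 167.7, 83.3], 0.65), ([477.6, -369.5, -1.2], 0.48)]
top cleaver [([477.6, -373.5, -3.4], 0.66)]
top multimeter [([623.2, -384.8, 0.3], 0.86)]
35.6 [ 618.68383285 -125.51702336  349.12967428]
```

View pics/w26.png

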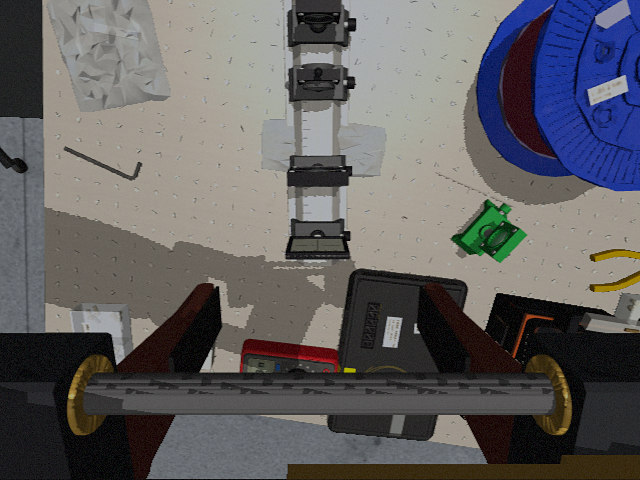

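View pics/o10.png

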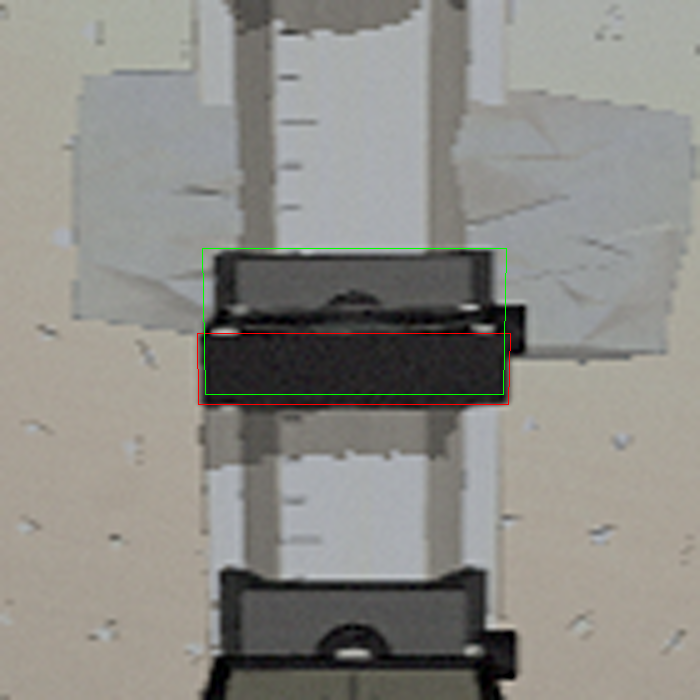

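View pics/s2.png

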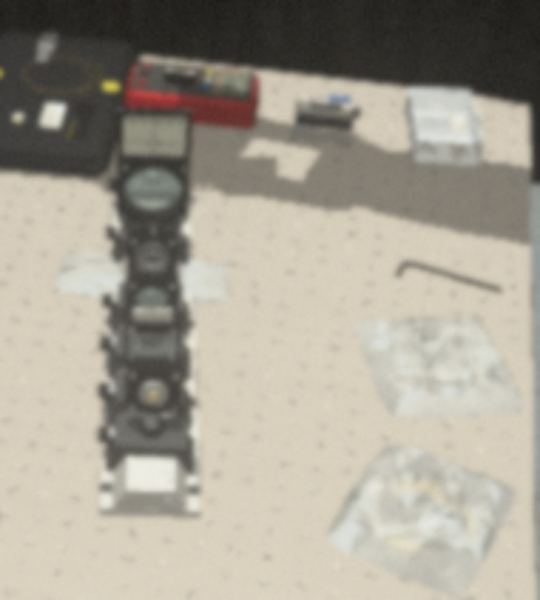

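```bash
python3 -c "
from h import *
print(ctrl.close_job())"
```

```text
the job is handed in; nothing more can be done
None
```

The slide holder, small lens, iris and large lens are all on the rail, seated and released, and I handed the job in at about 36 s; no verdict came back. I did not touch the cleaver, the multimeter or the green look-alike.

**Spacing.** These are my best estimates from wrist-camera overlays and the positions at which I let each mount go:

| Distance | Wanted | Measured |
|---|---|---|
| Fibre plate to slide holder | 50 mm | about 50 mm |
| Slide holder to small lens | 60 mm | about 60 mm |
| Small lens to iris | 60 mm | about 59 mm |
| Large lens to screen | 80 mm | about 79–80 mm |

**Seating.** I pressed each mount lightly onto the rail until the wrist force showed contact. In the overlays all four sit square and central on the rail. The cleaver and multimeter read within 5 mm of where they started, which is about as well as the networks can measure.

**Disagreements in the last checks:**
- **Small lens:** the top-camera network put it about 4 mm further along the rail than I did (62 mm from the slide holder, 56 mm to the iris). That still passes, and the wrist overlay did not show it.
- **Rail angle:** my first estimate was 10.8° and the later one 10.3°. I placed the first three with the first value, which shifts the target line by at most about 1.5 mm, inside the rail's self-centring.
- **Final pinpoint run:** the wrist network missed the slide holder and iris and labelled the large lens as a cleaver, and the top network missed the screen. I relied on the pictures for those.

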